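# Queue module cartons on the roller rack and mark the lanes full

### The job

The checked display modules are ready for the packer: set every large carton upright and lengthwise in the wide lane of the roller rack and every small carton in the narrow lane, so that they roll down and queue up at the stop. When all the cartons are in, hang one black tent marker astride the bar over the middle of each lane. Leave the mug and the multimeter where they are.

Things in the scene. Friction and masses are not known exactly. Their poses are not given: they have to be found in the camera images.
- rack: Fixed grey two-lane gravity roller rack, 340 long, 150 wide; origin under its centre, x along the lanes from loading end to stop, y across, z up. The bed slopes down to +x by 0.122 rad (roller tops 106 above the table at the loading end, 64 at the stop). Wide lane on the +y side, narrow on -y. Posts (16 x 12) at x = +40, y = +-88 carry the marker bar over both lanes.
- bed: Sloped roller bed of the rack: origin in the middle of the plane of the roller tops, x down the slope, y across, z square to the rollers. Guides stand 8 above the rollers; the wide lane is 70 between guides, the narrow 55. Rollers (24 diameter, 34 apart) turn freely: an upright carton set down rolls to the stop by itself within about two seconds.
- wide_entry (a point): Loading spot of the wide lane (70 between guides): point on the roller tops, on the lane's centre line, 47 from the open upper end and 287 up the slope from the stop; axes as the bed's. A carton set down centred here is clear of a full queue.
- wide_stop (a point): Lower end of the wide lane: point where the stop plate's face meets the plane of the roller tops, on the lane's centre line; axes as the bed's, so cartons lie at negative x. The stop rises 30 above the rollers.
- bar_wide (a point): Point on the axis of the level marker bar (steel, 12 diameter, 225 above the table, along the rack's y) over the centre line of the wide lane; axes as the rack's. A marker hung here clears the cartons below by some 15. The two such points are 66.5 apart.
- narrow_entry (a point): Loading spot of the narrow lane (55 between guides): point on the roller tops, on the lane's centre line, 47 from the open upper end and 287 up the slope from the stop; axes as the bed's. A carton set down centred here is clear of a full queue.
- narrow_stop (a point): Lower end of the narrow lane: point where the stop plate's face meets the plane of the roller tops, on the lane's centre line; axes as the bed's, so cartons lie at negative x. The stop rises 30 above the rollers.
- bar_narrow (a point): Point on the axis of the level marker bar (steel, 12 diameter, 225 above the table, along the rack's y) over the centre line of the narrow lane; axes as the rack's. A marker hung here clears the cartons below by some 15. The two such points are 66.5 apart.
- big0_mid (a point): Centre of a large plain cardboard carton, 78 long (x) x 60 wide (y) x 60 high (z), 150 to 310 g, standing upright. May be absent (two or three are there). Fits the wide lane only, lengthwise.
- big1_mid (a point): Centre of a large plain cardboard carton, 78 long (x) x 60 wide (y) x 60 high (z), 150 to 310 g, standing upright. May be absent (two or three are there). Fits the wide lane only, lengthwise.
- big2_mid (a point): Centre of a large plain cardboard carton, 78 long (x) x 60 wide (y) x 60 high (z), 150 to 310 g, standing upright. May be absent (two or three are there). Fits the wide lane only, lengthwise.
- small0_mid (a point): Centre of a small plain cardboard carton, 78 long (x) x 45 wide (y) x 45 high (z), 105 to 210 g, standing upright. May be absent (two or three are there). Belongs in the narrow lane, lengthwise.
- small1_mid (a point): Centre of a small plain cardboard carton, 78 long (x) x 45 wide (y) x 45 high (z), 105 to 210 g, standing upright. May be absent (two or three are there). Belongs in the narrow lane, lengthwise.
- small2_mid (a point): Centre of a small plain cardboard carton, 78 long (x) x 45 wide (y) x 45 high (z), 105 to 210 g, standing upright. May be absent (two or three are there). Belongs in the narrow lane, lengthwise.
- markA_fin (a point): Middle of the grip fin of a black rigid tent marker, 70 g, standing on two feet: two panels 50 wide (y) leaning together 20 degrees off upright, feet 65 apart over all (x), and on the ridge an upright fin 12 thick (x), 44 long (y), free for 13 below and 15 above this point, which is 98 above the feet. Hung astride the bar, this point rests 35 above the bar axis. Both alike.
- markB_fin (a point): Middle of the grip fin of a black rigid tent marker, 70 g, standing on two feet: two panels 50 wide (y) leaning together 20 degrees off upright, feet 65 apart over all (x), and on the ridge an upright fin 12 thick (x), 44 long (y), free for 13 below and 15 above this point, which is 98 above the feet. Hung astride the bar, this point rests 35 above the bar axis. Both alike.
- mug: Blue ceramic mug, 76 across, 90 high; origin under its centre. Leave alone.
- meter: Black hand multimeter lying flat, 150 x 75 x 35; origin under its centre. Leave alone.

How it is judged:
On the way, in this order (a step that is already met when the one before it is completed fails the run):
1. every carton present is queued in its lane, closed up to the stop and at rest ((x of big0_mid in the frame of wide_stop above -0.049 m or (x of big0_mid in the frame of wide_stop above -0.127 m and x of any of big1_mid, big2_mid in the frame of wide_stop above -0.049 m) or (x of big0_mid in the frame of wide_stop above -0.205 m and x of any of big1_mid, big2_mid in the frame of wide_stop below -0.078 m)) and x of each of big0_mid, big1_mid, big2_mid in the frame of wide_stop below 0 m and y of big0_mid in the frame of wide_stop between -0.012 and 0.012 m and z of big0_mid in the frame of wide_stop between 0.024 and 0.036 m and angle between each of big0, big1, big2, small0, small1, small2's own z axis and vertical below 0.2 rad and linear speed of each of big0, big1, big2, small0, small1, small2 below 0.02 m/s and (x of big1_mid in the frame of wide_stop above -0.049 m or (x of big1_mid in the frame of wide_stop above -0.127 m and x of any of big0_mid, big2_mid in the frame of wide_stop above -0.049 m) or (x of big1_mid in the frame of wide_stop above -0.205 m and x of any of big0_mid, big2_mid in the frame of wide_stop below -0.078 m)) and y of big1_mid in the frame of wide_stop between -0.012 and 0.012 m and z of big1_mid in the frame of wide_stop between 0.024 and 0.036 m and (x of big2_mid in the frame of wide_stop above -0.049 m or (x of big2_mid in the frame of wide_stop above -0.127 m and x of any of big0_mid, big1_mid in the frame of wide_stop above -0.049 m) or (x of big2_mid in the frame of wide_stop above -0.205 m and x of any of big0_mid, big1_mid in the frame of wide_stop below -0.078 m)) and y of big2_mid in the frame of wide_stop between -0.012 and 0.012 m and z of big2_mid in the frame of wide_stop between 0.024 and 0.036 m and (x of small0_mid in the frame of narrow_stop above -0.049 m or (x of small0_mid in the frame of narrow_stop above -0.127 m and x of any of small1_mid, small2_mid in the frame of narrow_stop above -0.049 m) or (x of small0_mid in the frame of narrow_stop above -0.205 m and x of any of small1_mid, small2_mid in the frame of narrow_stop below -0.078 m)) and x of each of small0_mid, small1_mid, small2_mid in the frame of narrow_stop below 0 m and y of small0_mid in the frame of narrow_stop between -0.012 and 0.012 m and z of small0_mid in the frame of narrow_stop between 0.0165 and 0.0285 m and (x of small1_mid in the frame of narrow_stop above -0.049 m or (x of small1_mid in the frame of narrow_stop above -0.127 m and x of any of small0_mid, small2_mid in the frame of narrow_stop above -0.049 m) or (x of small1_mid in the frame of narrow_stop above -0.205 m and x of any of small0_mid, small2_mid in the frame of narrow_stop below -0.078 m)) and y of small1_mid in the frame of narrow_stop between -0.012 and 0.012 m and z of small1_mid in the frame of narrow_stop between 0.0165 and 0.0285 m and (x of small2_mid in the frame of narrow_stop above -0.049 m or (x of small2_mid in the frame of narrow_stop above -0.127 m and x of any of small0_mid, small1_mid in the frame of narrow_stop above -0.049 m) or (x of small2_mid in the frame of narrow_stop above -0.205 m and x of any of small0_mid, small1_mid in the frame of narrow_stop below -0.078 m)) and y of small2_mid in the frame of narrow_stop between -0.012 and 0.012 m and z of small2_mid in the frame of narrow_stop between 0.0165 and 0.0285 m), for 0.2 s.
2. one marker hangs over the middle of each lane (((x of markA_fin in the frame of bar_wide between -0.015 and 0.015 m and y of markA_fin in the frame of bar_wide between -0.02 and 0.02 m and z of markA_fin in the frame of bar_wide between 0.026 and 0.046 m and angle between each of markA, markB's own z axis and vertical below 0.25 rad and linear speed of each of markA, markB below 0.02 m/s and angle between the y axis of each of markA, markB and the y axis of rack, either way round below 0.3 rad and x of markB_fin in the frame of bar_narrow between -0.015 and 0.015 m and y of markB_fin in the frame of bar_narrow between -0.02 and 0.02 m and z of markB_fin in the frame of bar_narrow between 0.026 and 0.046 m) or (x of markB_fin in the frame of bar_wide between -0.015 and 0.015 m and y of markB_fin in the frame of bar_wide between -0.02 and 0.02 m and z of markB_fin in the frame of bar_wide between 0.026 and 0.046 m and angle between each of markB, markA's own z axis and vertical below 0.25 rad and linear speed of each of markB, markA below 0.02 m/s and angle between the y axis of each of markB, markA and the y axis of rack, either way round below 0.3 rad and x of markA_fin in the frame of bar_narrow between -0.015 and 0.015 m and y of markA_fin in the frame of bar_narrow between -0.02 and 0.02 m and z of markA_fin in the frame of bar_narrow between 0.026 and 0.046 m))), for 0.2 s.
At the end, for the whole second after the job is handed in: Large cartons in the wide lane, small in the narrow, upright on the rollers, closed up to the stop within 10 mm; one marker astride the bar over each lane, upright (0.25 rad), in line with the bar (0.3 rad), within 20 mm of the lane centre; all at rest and released (all of step 1 and ((x of markA_fin in the frame of bar_wide between -0.015 and 0.015 m and y of markA_fin in the frame of bar_wide between -0.02 and 0.02 m and z of markA_fin in the frame of bar_wide between 0.026 and 0.046 m and angle between each of markA, markB's own z axis and vertical below 0.25 rad and linear speed of each of markA, markB below 0.02 m/s and angle between the y axis of each of markA, markB and the y axis of rack, either way round below 0.3 rad and x of markB_fin in the frame of bar_narrow between -0.015 and 0.015 m and y of markB_fin in the frame of bar_narrow between -0.02 and 0.02 m and z of markB_fin in the frame of bar_narrow between 0.026 and 0.046 m) or (x of markB_fin in the frame of bar_wide between -0.015 and 0.015 m and y of markB_fin in the frame of bar_wide between -0.02 and 0.02 m and z of markB_fin in the frame of bar_wide between 0.026 and 0.046 m and angle between each of markB, markA's own z axis and vertical below 0.25 rad and linear speed of each of markB, markA below 0.02 m/s and angle between the y axis of each of markB, markA and the y axis of rack, either way round below 0.3 rad and x of markA_fin in the frame of bar_narrow between -0.015 and 0.015 m and y of markA_fin in the frame of bar_narrow between -0.02 and 0.02 m and z of markA_fin in the frame of bar_narrow between 0.026 and 0.046 m)) and contact force between each of big0, big1, big2, small0, small1, small2, markA, markB and the fingers below 0.1 N); the robot touches nothing.
It fails at once if the mug is pushed out of its place (distance of mug from where it was at the start of the episode above 0.03 m).
It fails at once if the meter is pushed out of its place (distance of meter from where it was at the start of the episode above 0.03 m).
Of big0, big1, big2 only 2 to 3 are there at a start; the rules pass over those that are not, and their reading is None.
Of small0, small1, small2 only 2 to 3 are there at a start; the rules pass over those that are not, and their reading is None.
At some moment in a run one of big0, big1, big2, small0, small1, small2 may be knocked a few centimetres aside while the robot is not near it.
It also fails if it takes over 205 s, if anything falls off the work surface, if the arm or the gripper's body presses on something with over 40 N, if the wrist force passes 120 N, or if a joint passes its speed limit or range.

### The arm

A 7-joint arm with a two-finger parallel gripper is mounted at the origin on the work surface. World frame = base frame: x ahead of the robot, y to its left, z up, the work surface at z = 0. Lengths are in m, angles in rad, forces in N, time in s.
With the tool pointing down it reaches from about 0.4 to 0.85 m from the base axis. Payload 10.4 kg.
Tool frame: the origin (TCP) lies on the mounting face of the last link; the fingertips stand 182 mm ahead of it and the grasp point (between the pads) lies 164 mm ahead of it; z points along the fingers, y is the line along which they close (so a half turn about z gives the same grasp; the last joint's range is limited). The gripper opens to 87 mm and grips with 3 to 60 N. Pads are 19 mm wide; open, the fingers measure 117 mm over their backs; the gripper's body (75 mm by 190 mm) begins 51 mm behind the grasp point.
Start: joints at [1.212, 0.332, -0.065, 1.46, 0.022, 1.35, -0.088], TCP at [0.206, -0.59, 0.405] pointing down, gripper open.
Joint ranges: [-2.6, 2.6], [-0.5, 2.12], [-1.47, 1.34], [0.16, 2.42], [-1.27, 4.41], [0.06, 2.06], [-2.6, 2.6]. Speed limits (rad/s): [2.22, 2.22, 2.79, 2.79, 3.14, 3.14, 3.14].

### API

Orientations are given as [roll, pitch, yaw] about the fixed x, y, z axes, in that order (R = Rz(yaw) Ry(pitch) Rx(roll)).
In Python, from station import robot gives the robot as it stands. The module is installed in compiled form; this text tells all that it offers.
- The arm moves only by the tool apply_moves, never from a script. Its argument "steps" is one flat list of numbers, 6 for each row, row after row: the shift along the tool's x, y, z normalised to -1 to 1, where 1 is 100 mm, then the turn, a rotation vector about the tool's x, y, z normalised to -1 to 1, where 1 is pi rad. In form: [dx, dy, dz, wx, wy, wz, dx, dy, dz, wx, wy, wz, ...]. A call has 1 to 10 rows; each row is the pose to reach, as a shift and turn from the pose commanded when the call began, along the tool's axes at that moment, turning the shorter way round; what a row does not reach only later rows make up. A row lasts 1/8 s, in which the tool goes at most 62.5 mm and 10.7 degrees, less where a joint would pass 70% of its speed; a pose out of reach is approached as far as the arm can. A call with a number of a shift or a turn outside -1 to 1 is refused whole. A call with a gripper value outside its range is refused whole. "jaw" is the opening, from 0 (shut) to 1 (fully open), set as the call begins (left out, the last holds). The fingers move at their own pace and stop on an object; "squeeze" is the grip in N (left out, the last holds). Time passes only in rows, so rows that repeat a pose let the fingers close. It gives the time, the measured TCP pose, the force, the opening and the grip force at its end, in the units of the state.
- robot.state(): the state, without advancing time (a new reading comes with each control period).
- robot.grab_frame(name): name is "side" or "top" or "wrist"; returns a dict with "color" (420x560x3 uint8, red, green, blue), "range_z" (420x560 float32, m along the optical axis (not along the pixel's ray), 0 where there is no reading), "vertical_fov" (degrees; the focal length in pixels is half the picture's height over the tangent of half this angle, whatever the lens; pixels are square), "cx", "cy" (the principal point, pixels), "world_from_camera" (4x4, takes a point from camera to world coordinates). Camera axes: x right, y up, looking along -z (the intrinsics and any distortion apply to the point x, -y, -z); pixel columns grow to the right and rows downward; lengths in m; the calibration is good to about 2 mm. A picture is of the moment at which its call begins.
- robot.finish_job(): hands the job in; it is judged then, once.
The state is a dict: "time": time; "qpos": joint angles; "dq": joint speeds; "effort": joint torques, N m; "position": TCP position; "orientation": TCP orientation; "wrist_force": force on the tool from outside, world axes, zero at the start; "wrist_torque": the same for the moment, N m; "finger_gap": finger opening in m; "finger_force": force on a finger pad.
Only numpy, scipy, OpenCV 4.12 (cv2) and the standard library are available. Lean on these libraries where they do the work, as an engineer would, in place of code of your own. Each camera call takes 0.05 s, during which the arm holds its last target. There are 200 camera calls.

## Working session

There is one attempt and no reset: what is moved stays moved. The work goes in short steps, Python scripts to look and compute and a tool call to move; the robot and the scene stay as the last step left them, time stands still between calls to the robot, and variables do not carry over. Pictures are saved under pics/ and viewed, at most 14 in all, crops included, and the job is handed in when it is done.

Besides the shell and the picture viewer there is one more tool, called after "Call:" in YAML: its name, and indented under it one key for each argument. apply_moves: Moves the arm, as the interface text tells. Scaled input: -1 to 1 covers 100 mm each way for a shift and pi rad each way for a turn. Its arguments: {"type":"object","properties":{"steps":{"type":"array"},"jaw":{"type":"number"},"squeeze":{"type":"number"}},"required":["steps"]}

```bash
mkdir -p pics; cat > h.py <<'E'
from station import robot
import numpy as np, cv2
from scipy.spatial.transform import Rotation as R
def cloud(f):
    z=f["range_z"]; h,w=z.shape; fl=h/2/np.tan(np.radians(f["vertical_fov"])/2)
    v,u=np.mgrid[0:h,0:w]
    p=np.stack([(u-f["cx"])/fl*z,-(v-f["cy"])/fl*z,-z,np.ones_like(z)],-1)
    return (p@f["world_from_camera"].T)[...,:3], z>0
E
python3 - <<'E'
from h import *
for n in("top","side"):
    f=robot.grab_frame(n); cv2.imwrite(f"pics/{n}0.png",f["color"][...,::-1]); np.savez(n+"0.npz",**f)
    print(n,f.keys(),f["vertical_fov"],f["cx"],f["cy"],f["world_from_camera"].round(3).tolist(),(f["range_z"]>0).mean())
s=robot.state(); print(s)
E
```

```text
top dict_keys(['color', 'range_z', 'vertical_fov', 'cx', 'cy', 'world_from_camera']) 50.775765287691 281.7418469207729 208.80321016560603 [[-0.013, 0.992, -0.129, 0.414], [-1.0, -0.01, 0.022, 0.082], [0.021, 0.13, 0.991, 1.418], [0.0, 0.0, 0.0, 1.0]] 0.9960204081632653
side dict_keys(['color', 'range_z', 'vertical_fov', 'cx', 'cy', 'world_from_camera']) 53.4716351538855 279.11812298509346 207.10405628018933 [[-0.768, 0.407, -0.494, 0.056], [-0.64, -0.469, 0.609, 0.701], [0.016, 0.784, 0.621, 0.809], [0.0, 0.0, 0.0, 1.0]] 0.9960756802721088
{'time': 0.1, 'qpos': array([ 1.21242221,  0.33281129, -0.0646979 ,  1.46086738,  0.02162595,
        1.34990839, -0.08852582]), 'dq': array([ 1.11064819e-03,  2.86344855e-06,  1.48949935e-03, -1.33003401e-03,
        6.36152285e-04,  1.50027800e-03, -4.45910240e-04]), 'effort': array([ 2.72757388e-03, -6.24546647e+01,  2.55251251e-02, -3.90715849e+01,
       -6.14262745e-02,  3.66124290e-02,  8.61732292e-05]), 'position': array([ 0.20589975, -0.589985  ,  0.40402692]), 'orientation': array([-3.14029729e+00,  8.54029882e-05,  3.35771488e-01]), 'wrist_force': array([-0.36144751, -0.14496262, -0.51434441]), 'wrist_torque': array([0.06905178, 0.0335639 , 0.00040767]), 'finger_force': 0.0, 'finger_gap': 0.08723305812214877}
```

View pics/top0.png

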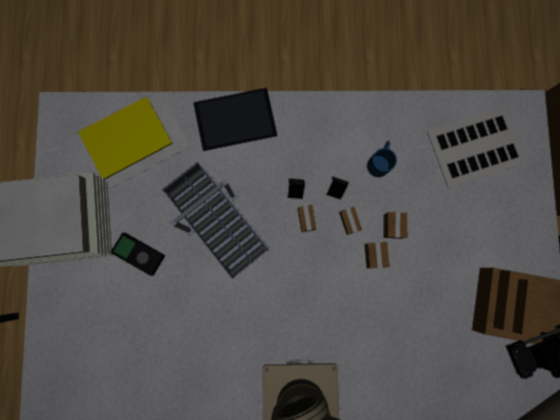

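View pics/side0.png

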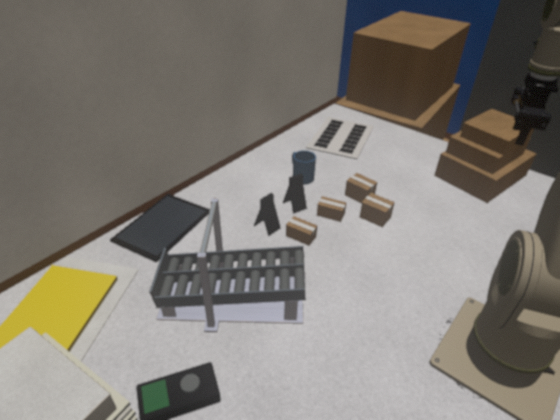

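The top view shows 2 small cartons (307,218) and (350,220), 2 large ones (397,225) and (377,255), and the markers at (296,188) and (338,188). The rack is at (215,220), with its loading end at (250,262) and its stop at (183,175). The mug is at (380,160) and the meter at (138,253). The side view agrees: 4 cartons, 2 markers, and the stop at the left end.

```bash
cat > m.py <<'E'
from h import *
def blobs(f,names=None,zmin=.02,show=True):
    P,ok=cloud(f); 
    m=(ok&(P[...,2]>zmin)&(P[...,2]<.3)&(P[...,0]>.25)&(P[...,0]<.95)&(abs(P[...,1])<.6)).astype(np.uint8)
    n,l,st,c=cv2.connectedComponentsWithStats(m)
    for i in range(1,n):
        if st[i,4]<60: continue
        k=l==i; q=P[k]; t=np.percentile(q[:,2],90)
        k2=k&(P[...,2]>t-.008); q2=P[k2]; r=cv2.minAreaRect((q2[:,:2]*1000).astype(np.float32))
        print(c[i].round(),st[i,4],"ztop %.3f"%t,"mean",q2.mean(0).round(3),"rect",np.round(r[0]),np.round(r[1]),round(r[2],1), "rgb",f["color"][k].mean(0).round())
E
python3 - <<'E'
from m import *
for n in("top","side"):
    f=dict(np.load(n+"0.npz")); print(n); P,ok=cloud(f)
    q=P[ok&(abs(P[...,2])<.015)&(abs(P[...,1])<.5)&(P[...,0]>.3)&(P[...,0]<.9)]; A=np.c_[q[:,:2],np.ones(len(q))]; s=np.linalg.lstsq(A,q[:,2],rcond=None)[0]; print("table",s.round(4),(q[:,2]-A@s).std())
    blobs(f)
    # rack: bed plane region & bar
    m=ok&(P[...,0]>.3)&(P[...,0]<.85)&(P[...,1]>.05)&(P[...,1]<.5)
    b=P[m&(P[...,2]>.205)&(P[...,2]<.25)]; print("bar",len(b),b.mean(0).round(3)); u=np.linalg.svd(b-b.mean(0))[2][0]; print(u.round(3), np.ptp((b-b.mean(0))@u))
    b=P[m&(P[...,2]>.05)&(P[...,2]<.125)]; r=cv2.minAreaRect((b[:,:2]*1000).astype(np.float32)); print("rack",r)
E
```

```text
top
table [ 0.004   0.0021 -0.0017] 0.0038182754040771215
[382. 160.] 456 ztop 0.090 mean [ 0.739 -0.266  0.088] rect [ 739. -266.] [74. 74.] 29.2 rgb [16. 25. 33.]
[213. 218.] 4322 ztop 0.112 mean [0.534 0.239 0.174] rect [512. 218.] [216. 187.] 38.7 rgb [44. 45. 47.]
[338. 186.] 267 ztop 0.113 mean [ 0.668 -0.126  0.112] rect [ 668. -126.] [43. 13.] 68.6 rgb [12. 12. 13.]
[296. 187.] 258 ztop 0.113 mean [0.666 0.005 0.112] rect [666.   6.] [42. 13.] 89.6 rgb [11. 10. 11.]
[306. 217.] 375 ztop 0.048 mean [ 0.565 -0.026  0.045] rect [566. -26.] [78. 45.] 8.2 rgb [79. 68. 56.]
[350. 220.] 384 ztop 0.048 mean [ 0.557 -0.165  0.045] rect [ 557. -165.] [78. 46.] 17.2 rgb [77. 66. 54.]
[395. 224.] 571 ztop 0.063 mean [ 0.54  -0.305  0.06 ] rect [ 540. -304.] [60. 76.] 88.2 rgb [68. 56. 44.]
[101. 242.] 334 ztop 0.115 mean [0.494 0.596 0.114] rect [502. 594.] [79. 11.] 0.7 rgb [70. 71. 66.]
[137. 253.] 1209 ztop 0.041 mean [0.46  0.503 0.037] rect [460. 503.] [150.  74.] 60.2 rgb [19. 26. 21.]
[377. 255.] 552 ztop 0.063 mean [ 0.447 -0.242  0.06 ] rect [ 447. -242.] [77. 61.] 1.8 rgb [70. 
[... 797 characters left out ...]
] 416 ztop 0.046 mean [ 0.554 -0.164  0.044] rect [ 556. -166.] [80. 51.] 15.4 rgb [128. 114. 101.]
[228. 275.] 8616 ztop 0.128 mean [0.576 0.293 0.195] rect [588. 280.] [ 17. 190.] 38.6 rgb [88. 88. 89.]
[301. 228.] 491 ztop 0.046 mean [ 0.563 -0.025  0.044] rect [564. -27.] [79. 49.] 7.8 rgb [128. 115. 101.]
[177. 392.] 3124 ztop 0.038 mean [0.457 0.505 0.035] rect [458. 503.] [150.  76.] 60.0 rgb [59. 66. 60.]
[120. 400.] 311 ztop 0.116 mean [0.492 0.596 0.114] rect [509. 599.] [102.  11.] 5.2 rgb [174. 170. 157.]
bar 470 [0.577 0.293 0.227]
[-0.619  0.785 -0.023] 0.18887373039020444
rack ((558.3087158203125, 255.0808563232422), (343.72491455078125, 191.94491577148438), 38.04090118408203)
```

```bash
cat > p.py <<'E'
from h import *
C=np.array([.559,.256,0]); YR=.673; S=.122
RK=R.from_euler("z",YR); RB=RK*R.from_euler("y",S)
def tcp(g,yaw,tilt=0):  # grasp point -> TCP pos, rot
    r=R.from_euler("xyz",[np.pi,tilt,yaw]); return np.asarray(g,float)-.164*r.as_matrix()[:,2], r
def lane(xs,y,h):  # bed coords (origin bed middle) -> world
    return C+[0,0,.085]+RB.apply([xs,y,h])
def plan(wps):
    s=robot.state(); p=np.array(s["position"]); r=R.from_euler("xyz",s["orientation"])
    print("t %.2f g"%s["time"],(p+.164*r.as_matrix()[:,2]).round(4),"rpy",np.round(s["orientation"],3),"gap %.4f f %.1f"%(s["finger_gap"],s["finger_force"]))
    for w in wps:
        P,Q=tcp(*w); d=r.inv().apply(P-p); n=max(1,int(np.ceil(abs(d).max()/.0995)))
        rv=(r.inv()*Q).as_rotvec()
        p0,r0=p,r
        for k in range(1,n+1):
            f=k/n; pk=p0+f*(P-p0); rk=r0*R.from_rotvec(rv*f)
            dd=r.inv().apply(pk-p); vv=(r.inv()*rk).as_rotvec()
            rows=max(np.ceil(np.linalg.norm(dd)/.0625),np.ceil(np.linalg.norm(vv)/.1867))
            print("  ",(dd/.1).round(3).tolist(),(vv/np.pi).round(3).tolist(),"rows>=%d"%rows); p,r=pk,rk
        print(" -- at",np.round(w[0],3))
E
python3 - <<'E'
from p import *
f=dict(np.load("top0.npz")); P,ok=cloud(f)
q=RB.inv().apply((P[ok]-C-[0,0,.085]))
k=(abs(q[:,0]+.07)<.08)&(abs(q[:,1])<.09)&(abs(q[:,2])<.03); q=q[k]
for y in np.arange(-.084,.09,.006):
    a=q[abs(q[:,1]-y)<.003]; print("%.3f"%y,len(a),np.percentile(a[:,2],[50,90]).round(4) if len(a) else "")
plan([((.54,-.304,.20),np.radians(-1.8)),((.54,-.304,.04),np.radians(-1.8))])
print(lane(-.123,.0295,0),lane(-.123,-.037,0))
E
```

```text
-0.084 0 
-0.078 0 
-0.072 0 
-0.066 82 [0.0075 0.0116]
-0.060 74 [-0.0026  0.0022]
-0.054 74 [-0.0031  0.0014]
-0.048 72 [-0.0031  0.0011]
-0.042 71 [-0.0031  0.0013]
-0.036 76 [-0.0018  0.0018]
-0.030 74 [-0.0025  0.0012]
-0.024 72 [-0.0027  0.0022]
-0.018 75 [-0.0023  0.001 ]
-0.012 75 [-0.0011  0.0064]
-0.006 77 [0.006  0.0111]
0.000 75 [-0.0028  0.0011]
0.006 74 [-0.0025  0.0015]
0.012 73 [-0.0032  0.0009]
0.018 74 [-0.003   0.0014]
0.024 72 [-0.0023  0.0016]
0.030 75 [-0.0035  0.0021]
0.036 77 [-0.0024  0.0018]
0.042 71 [-0.0025  0.0006]
0.048 74 [-0.0024  0.0015]
0.054 72 [-0.002   0.0029]
0.060 72 [-0.0032  0.0006]
0.066 119 [0.0058 0.0103]
0.072 0 
0.078 0 
0.084 0 
t 0.10 g [ 0.2058 -0.5898  0.24  ] rpy [-3.14   0.     0.336] gap 0.0872 f 0.0
   [0.819, -0.32, 0.08] [-0.0, 0.0, 0.023] rows>=2
   [0.794, -0.379, 0.08] [-0.0, 0.0, 0.023] rows>=2
   [0.764, -0.436, 0.08] [-0.0, 0.0, 0.023] rows>=2
   [0.73, -0.491, 0.08] [-0.0, 0.0, 0.023] rows>=2
   [0.692, -0.543, 0.08] [-0.0, 0.0, 0.023] rows>=2
 -- at [ 0.54  -0.304  0.2  ]
   [0.0, -0.0, 0.8] [-0.0, 0.0, 0.0] rows>=2
   [0.0, -0.0, 0.8] [-0.0, 0.0, 0.0] rows>=2
 -- at [ 0.54  -0.304  0.04 ]
[0.44514603 0.20296739 0.0999688 ] [0.48659778 0.15096737 0.0999688 ]
```

Call:
apply_moves:
  steps: [0.82,-0.32,0.08,0,0,0.023,0.82,-0.32,0.08,0,0,0.023,0.82,-0.32,0.08,0,0,0.023]
  jaw: 1

```text
time: 0.48
position: [0.275, -0.5312, 0.3964]
orientation: [-3.141, -0.001, 0.268]
wrist_force: [-0.1, -0.2, 0.3]
finger_gap: 0.0866
finger_force: 0.0
```

Call:
apply_moves:
  steps: [0.8,-0.38,0.08,0,0,0.023,0.8,-0.38,0.08,0,0,0.023,0.8,-0.38,0.08,0,0,0.023]

```text
time: 0.85
position: [0.3412, -0.4745, 0.3884]
orientation: [-3.141, -0.0, 0.194]
wrist_force: [-1.1, -0.1, 1.0]
finger_gap: 0.087
finger_force: 0.0
```

Call:
apply_moves:
  steps: [0.76,-0.44,0.08,0,0,0.023,0.76,-0.44,0.08,0,0,0.023,0.76,-0.44,0.08,0,0,0.023]

```text
time: 1.23
position: [0.4068, -0.4175, 0.3805]
orientation: [-3.141, 0.0, 0.121]
wrist_force: [-0.7, -0.6, 0.4]
finger_gap: 0.0867
finger_force: 0.0
```

Call:
apply_moves:
  steps: [0.73,-0.49,0.08,0,0,0.023,0.73,-0.49,0.08,0,0,0.023,0.73,-0.49,0.08,0,0,0.023]

```text
time: 1.6
position: [0.4731, -0.3608, 0.3725]
orientation: [-3.141, 0.0, 0.048]
wrist_force: [-0.8, -0.8, 0.1]
finger_gap: 0.0871
finger_force: 0.0
```

Call:
apply_moves:
  steps: [0.69,-0.54,0.08,0,0,0.023,0.69,-0.54,0.08,0,0,0.023,0.69,-0.54,0.08,0,0,0.023,0.69,-0.54,0.08,0,0,0.023]

```text
time: 2.1
position: [0.5378, -0.3061, 0.3648]
orientation: [3.14, 0.001, -0.029]
wrist_force: [-0.1, -0.6, 0.7]
finger_gap: 0.0874
finger_force: 0.0
```

```bash
cat > look.py <<'E'
import sys
from p import *
def look(cam,png=None,lo=.02,hi=.13,box=(.3,.95,-.6,.6),band=.008):
    f=robot.grab_frame(cam); P,ok=cloud(f)
    if png: cv2.imwrite(f"pics/{png}.png",f["color"][...,::-1])
    m=(ok&(P[...,2]>lo)&(P[...,2]<hi)&(P[...,0]>box[0])&(P[...,0]<box[1])&(P[...,1]>box[2])&(P[...,1]<box[3])).astype(np.uint8)
    n,l,st,c=cv2.connectedComponentsWithStats(m)
    for i in range(1,n):
        if st[i,4]<150: continue
        q=P[l==i]; t=np.percentile(q[:,2],90); q=q[q[:,2]>t-band]
        r=cv2.minAreaRect((q[:,:2]*1000).astype(np.float32)); a=r[2]+(0 if r[1][0]>r[1][1] else -90)
        print(cam,c[i].round(),st[i,4],"top %.3f"%q[:,2].mean(),"c",np.round(r[0],1),"size",np.round(r[1]),"long %.1f"%a)
E
python3 - <<'E'
from look import *
look("wrist",hi=.1,box=(.4,.7,-.45,-.15)); look("top",hi=.1,box=(.4,.6,-.45,0.05))
plan([((.54,-.304,.04),np.radians(-1.8))])
E
```

```text
wrist [72. 35.] 619 top 0.079 c [ 659.3 -151.8] size [ 4. 12.] long -3.8
wrist [127. 180.] 5063 top 0.045 c [ 555.8 -166.4] size [79. 46.] long 16.6
wrist [284. 197.] 7038 top 0.060 c [ 538.5 -306.3] size [60. 79.] long -2.8
wrist [223. 259.] 1286 top 0.059 c [ 482.6 -249.2] size [46.  9.] long 87.5
wrist [220. 324.] 2714 top 0.060 c [ 426.  -244.6] size [42. 61.] long -89.3
top [306. 218.] 352 top 0.045 c [565.  -26.5] size [75. 45.] long 8.4
top [350. 220.] 385 top 0.045 c [ 557.3 -164.7] size [78. 45.] long 16.6
top [396. 234.] 152 top 0.060 c [ 511.3 -303.1] size [19. 60.] long -87.6
top [377. 255.] 560 top 0.060 c [ 447.1 -242.6] size [77. 61.] long 1.2
t 2.20 g [ 0.5379 -0.3058  0.201 ] rpy [ 3.14   0.    -0.029] gap 0.0871 f 0.0
   [0.01, -0.009, 0.805] [0.0, 0.0, 0.0] rows>=2
   [0.01, -0.009, 0.805] [0.0, 0.0, 0.0] rows>=2
 -- at [ 0.54  -0.304  0.04 ]
```

Call:
apply_moves:
  steps: [0.01,0,0.8,0,0,0,0.01,0,0.8,0,0,0,0.01,0,0.8,0,0,0]

```text
time: 2.58
position: [0.5399, -0.3038, 0.2844]
orientation: [-3.141, 0.002, -0.026]
wrist_force: [0.2, 0.3, 0.7]
finger_gap: 0.0868
finger_force: 0.0
```

Call:
apply_moves:
  steps: [0,0,0.8,0,0,0,0,0,0.8,0,0,0,0,0,0.8,0,0,0,0,0,0.8,0,0,0]

```text
time: 3.08
position: [0.5415, -0.3037, 0.2074]
orientation: [3.14, -0.003, -0.026]
wrist_force: [0.1, -0.6, 0.6]
finger_gap: 0.0871
finger_force: 0.0
```

Call:
apply_moves:
  steps: [0,0,0,0,0,0,0,0,0,0,0,0,0,0,0,0,0,0,0,0,0,0,0,0]
  jaw: 0
  squeeze: 20

```text
time: 3.58
position: [0.5406, -0.3039, 0.2054]
orientation: [3.14, -0.001, -0.026]
wrist_force: [-0.4, -2.4, 4.5]
finger_gap: 0.0599
finger_force: 20.0
```

Call:
apply_moves:
  steps: [0,0,-0.8,0,0,0,0,0,-0.8,0,0,0,0,0,-0.8,0,0,0]

```text
time: 3.95
position: [0.5407, -0.3031, 0.2854]
orientation: [3.141, -0.001, -0.025]
wrist_force: [0.8, -0.0, -4.1]
finger_gap: 0.0595
finger_force: 20.0
```

Call:
apply_moves:
  steps: [0,0,-0.8,0,0,0,0,0,-0.8,0,0,0,0,0,-0.8,0,0,0,0,0,-0.8,0,0,0]

```text
time: 4.45
position: [0.54, -0.303, 0.3619]
orientation: [-3.14, 0.004, -0.025]
wrist_force: [-0.3, 0.0, -3.2]
finger_gap: 0.0599
finger_force: 20.0
```

```bash
python3 - <<'E'
from p import *
a=lambda y,h:(lane(-.123,y,h),YR,S)
plan([(lane(-.123,.0295,.11),YR,S),a(.0295,.043)])
E
```

```text
t 4.45 g [ 0.5394 -0.3027  0.1979] rpy [-3.14   0.004 -0.025] gap 0.0599 f 20.0
   [-0.137, -0.875, -0.015] [-0.002, -0.006, -0.037] rows>=2
   [-0.035, -0.885, -0.02] [-0.002, -0.006, -0.037] rows>=2
   [0.067, -0.883, -0.027] [-0.002, -0.006, -0.037] rows>=2
   [0.169, -0.869, -0.036] [-0.002, -0.006, -0.037] rows>=2
   [0.268, -0.843, -0.046] [-0.002, -0.006, -0.037] rows>=2
   [0.362, -0.806, -0.059] [-0.002, -0.006, -0.037] rows>=2
 -- at [0.456 0.211 0.209]
   [-0.0, 0.0, 0.67] [0.0, 0.0, 0.0] rows>=2
 -- at [0.449 0.206 0.143]
```

Call:
apply_moves:
  steps: [-0.14,-0.88,-0.02,-0.002,-0.006,-0.037,-0.14,-0.88,-0.02,-0.002,-0.006,-0.037,-0.14,-0.88,-0.02,-0.002,-0.006,-0.037]

```text
time: 4.82
position: [0.5286, -0.2123, 0.365]
orientation: [3.138, 0.021, 0.095]
wrist_force: [-0.1, -1.0, -2.4]
finger_gap: 0.06
finger_force: 20.0
```

Call:
apply_moves:
  steps: [-0.04,-0.88,-0.02,-0.002,-0.006,-0.037,-0.04,-0.88,-0.02,-0.002,-0.006,-0.037,-0.04,-0.88,-0.02,-0.002,-0.006,-0.037]

```text
time: 5.2
position: [0.5167, -0.1263, 0.3672]
orientation: [3.134, 0.04, 0.209]
wrist_force: [0.0, -1.0, -2.3]
finger_gap: 0.0596
finger_force: 20.0
```

Call:
apply_moves:
  steps: [0.07,-0.88,-0.03,-0.002,-0.006,-0.037,0.07,-0.88,-0.03,-0.002,-0.006,-0.037,0.07,-0.88,-0.03,-0.002,-0.006,-0.037]

```text
time: 5.58
position: [0.5057, -0.0394, 0.3696]
orientation: [3.133, 0.059, 0.325]
wrist_force: [0.9, -1.6, -2.9]
finger_gap: 0.0599
finger_force: 20.0
```

Call:
apply_moves:
  steps: [0.17,-0.87,-0.04,-0.002,-0.006,-0.037,0.17,-0.87,-0.04,-0.002,-0.006,-0.037,0.17,-0.87,-0.04,-0.002,-0.006,-0.037]

```text
time: 5.95
position: [0.4946, 0.0481, 0.372]
orientation: [3.135, 0.079, 0.44]
wrist_force: [-0.6, -0.8, -2.7]
finger_gap: 0.0598
finger_force: 20.0
```

Call:
apply_moves:
  steps: [0.27,-0.84,-0.05,-0.002,-0.006,-0.037,0.27,-0.84,-0.05,-0.002,-0.006,-0.037,0.27,-0.84,-0.05,-0.002,-0.006,-0.037]

```text
time: 6.32
position: [0.4838, 0.1354, 0.3744]
orientation: [3.139, 0.098, 0.556]
wrist_force: [0.9, -0.9, -3.5]
finger_gap: 0.0594
finger_force: 20.0
```

Call:
apply_moves:
  steps: [0.36,-0.81,-0.06,-0.002,-0.006,-0.037,0.36,-0.81,-0.06,-0.002,-0.006,-0.037,0.36,-0.81,-0.06,-0.002,-0.006,-0.037,0.36,-0.81,-0.06,-0.002,-0.006,-0.037]

```text
time: 6.82
position: [0.4727, 0.221, 0.3765]
orientation: [-3.139, 0.118, 0.669]
wrist_force: [-0.1, -0.1, -3.0]
finger_gap: 0.06
finger_force: 20.0
```

```bash
python3 - <<'E'
from p import *
plan([(lane(-.123,.0295,.043),YR,S)])
f=robot.grab_frame("side"); cv2.imwrite("pics/s1.png",f["color"][...,::-1])
E
```

```text
t 6.83 g [0.4573 0.2094 0.2136] rpy [-3.139  0.118  0.669] gap 0.0600 f 20.0
   [0.008, -0.029, 0.715] [-0.001, -0.001, -0.001] rows>=2
 -- at [0.449 0.206 0.143]
```

View pics/s1.png

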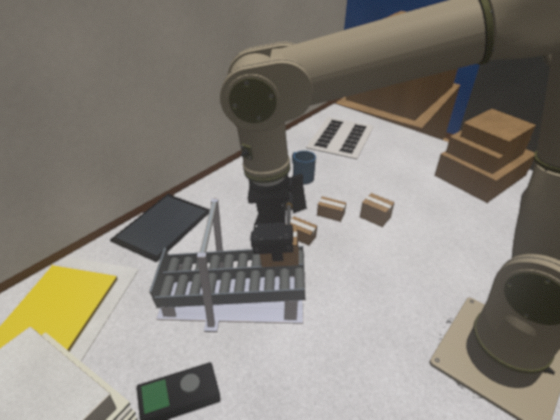

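The carton is held above the upper end of the wide lane, around pixel (278,250), lined up with the rack.

Call:
apply_moves:
  steps: [0.01,-0.03,0.5,-0.001,-0.001,-0.001,0.01,-0.03,0.71,-0.001,-0.001,-0.001,0.01,-0.03,0.71,-0.001,-0.001,-0.001,0.01,-0.03,0.71,-0.001,-0.001,-0.001,0.01,-0.03,0.71,-0.001,-0.001,-0.001]

```text
time: 7.5
position: [0.4641, 0.2215, 0.3074]
orientation: [3.141, 0.119, 0.675]
wrist_force: [-0.0, 0.6, -3.2]
finger_gap: 0.0597
finger_force: 20.0
```

Call:
apply_moves:
  steps: [0,0,0,0,0,0,0,0,0,0,0,0,0,0,0,0,0,0,0,0,0,0,0,0]
  jaw: 0.85

```text
time: 8.0
position: [0.4637, 0.2217, 0.3066]
orientation: [-3.141, 0.12, 0.676]
wrist_force: [-0.4, 0.0, -0.3]
finger_gap: 0.0739
finger_force: 0.0
```

Call:
apply_moves:
  steps: [0,0,-0.8,0,0,0,0,0,-0.8,0,0,0,0,0,-0.8,0,0,0,0,0,-0.8,0,0,0]
  jaw: 1

```text
time: 8.5
position: [0.4709, 0.2273, 0.3845]
orientation: [-3.141, 0.122, 0.676]
wrist_force: [0.6, 1.1, -0.2]
finger_gap: 0.0866
finger_force: 0.0
```

```bash
python3 - <<'E'
from look import *
look("top",hi=.1,box=(.35,.62,-.45,0.05))
f=robot.grab_frame("side"); cv2.imwrite("pics/s2.png",f["color"][130:380,100:420,::-1])
plan([((.447,-.242,.20),np.radians(1.5))])
E
```

```text
top [306. 217.] 378 top 0.045 c [566.2 -26.2] size [78. 45.] long 8.1
top [350. 220.] 387 top 0.045 c [ 557.2 -164.2] size [78. 46.] long 17.4
top [377. 254.] 560 top 0.060 c [ 447.2 -241.9] size [78. 61.] long 3.2
t 8.60 g [0.4552 0.2149 0.2217] rpy [-3.141  0.122  0.676] gap 0.0872 f 0.0
   [-0.769, 0.878, 0.145] [0.003, 0.009, 0.052] rows>=2
   [-0.621, 0.992, 0.115] [0.003, 0.009, 0.052] rows>=2
   [-0.455, 1.08, 0.089] [0.003, 0.009, 0.052] rows>=2
   [-0.277, 1.141, 0.068] [0.003, 0.009, 0.052] rows>=2
 -- at [ 0.447 -0.242  0.2  ]
```

View pics/s2.png

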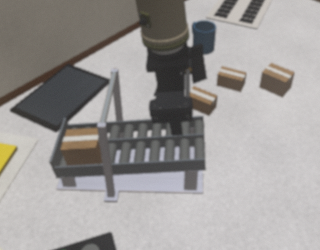

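The carton is at the stop of the wide lane (crop pixel (80,145)).

```bash
sed -i 's#abs(d).max()/.0995#np.linalg.norm(d)/.0995#' p.py; python3 - <<'E'
from p import *
plan([((.447,-.242,.20),np.radians(1.7))])
E
```

```text
t 8.60 g [0.4552 0.2149 0.2217] rpy [-3.141  0.122  0.676] gap 0.0872 f 0.0
   [-0.615, 0.702, 0.116] [0.002, 0.008, 0.041] rows>=2
   [-0.522, 0.777, 0.097] [0.002, 0.008, 0.041] rows>=2
   [-0.42, 0.838, 0.079] [0.002, 0.008, 0.041] rows>=2
   [-0.31, 0.886, 0.064] [0.002, 0.008, 0.041] rows>=2
   [-0.194, 0.919, 0.051] [0.002, 0.008, 0.041] rows>=2
 -- at [ 0.447 -0.242  0.2  ]
```

Call:
apply_moves:
  steps: [-0.62,0.7,0.12,0.002,0.008,0.041,-0.62,0.7,0.12,0.002,0.008,0.041,-0.62,0.7,0.12,0.002,0.008,0.041]

```text
time: 8.98
position: [0.4658, 0.1308, 0.3804]
orientation: [3.134, 0.096, 0.542]
wrist_force: [0.1, 0.8, -0.3]
finger_gap: 0.0872
finger_force: 0.0
```

Call:
apply_moves:
  steps: [-0.52,0.78,0.1,0.002,0.008,0.041,-0.52,0.78,0.1,0.002,0.008,0.041,-0.52,0.78,0.1,0.002,0.008,0.041]

```text
time: 9.35
position: [0.4613, 0.038, 0.3762]
orientation: [3.13, 0.069, 0.415]
wrist_force: [0.7, 1.2, 0.5]
finger_gap: 0.0867
finger_force: 0.0
```

Call:
apply_moves:
  steps: [-0.42,0.84,0.08,0.002,0.008,0.041,-0.42,0.84,0.08,0.002,0.008,0.041,-0.42,0.84,0.08,0.002,0.008,0.041]

```text
time: 9.72
position: [0.4569, -0.0553, 0.3722]
orientation: [3.13, 0.042, 0.287]
wrist_force: [-0.6, 0.4, -0.4]
finger_gap: 0.0867
finger_force: 0.0
```

Call:
apply_moves:
  steps: [-0.31,0.89,0.06,0.002,0.008,0.041,-0.31,0.89,0.06,0.002,0.008,0.041,-0.31,0.89,0.06,0.002,0.008,0.041]

```text
time: 10.1
position: [0.4527, -0.149, 0.3686]
orientation: [3.133, 0.015, 0.159]
wrist_force: [-0.2, 0.9, 0.2]
finger_gap: 0.087
finger_force: 0.0
```

Call:
apply_moves:
  steps: [-0.19,0.92,0.05,0.002,0.008,0.041,-0.19,0.92,0.05,0.002,0.008,0.041,-0.19,0.92,0.05,0.002,0.008,0.041,-0.19,0.92,0.05,0.002,0.008,0.041]

```text
time: 10.6
position: [0.4494, -0.2401, 0.3651]
orientation: [3.139, -0.011, 0.035]
wrist_force: [0.2, -0.2, -0.5]
finger_gap: 0.0874
finger_force: 0.0
```

```bash
python3 - <<'E'
from look import *
look("wrist",hi=.1,box=(.37,.53,-.35,-.15))
plan([((.447,-.242,.04),np.radians(1.7))])
E
```

```text
wrist [204. 111.] 969 top 0.045 c [ 526.5 -175. ] size [18. 45.] long -74.5
wrist [287. 207.] 6943 top 0.060 c [ 445.  -243.6] size [79. 60.] long 2.9
t 10.65 g [ 0.4511 -0.2406  0.2012] rpy [ 3.139 -0.011  0.036] gap 0.0869 f 0.0
   [-0.021, 0.007, 0.806] [0.0, -0.002, 0.001] rows>=2
   [-0.016, 0.008, 0.806] [0.0, -0.002, 0.001] rows>=2
 -- at [ 0.447 -0.242  0.04 ]
```

Call:
apply_moves:
  steps: [-0.02,0.01,0.8,0,-0.002,0,-0.02,0.01,0.8,0,-0.002,0,-0.02,0.01,0.8,0,-0.002,0]

```text
time: 11.02
position: [0.4473, -0.2431, 0.285]
orientation: [3.14, -0.003, 0.033]
wrist_force: [-0.1, -0.3, 0.6]
finger_gap: 0.0873
finger_force: 0.0
```

Call:
apply_moves:
  steps: [-0.02,0.01,0.8,0,-0.002,0,-0.02,0.01,0.8,0,-0.002,0,-0.02,0.01,0.8,0,-0.002,0,-0.02,0.01,0.8,0,-0.002,0]

```text
time: 11.52
position: [0.4466, -0.2457, 0.2074]
orientation: [3.137, -0.002, 0.032]
wrist_force: [0.3, -0.1, 0.4]
finger_gap: 0.0868
finger_force: 0.0
```

Call:
apply_moves:
  steps: [0,0,0,0,0,0,0,0,0,0,0,0,0,0,0,0,0,0,0,0,0,0,0,0]
  jaw: 0
  squeeze: 20

```text
time: 12.02
position: [0.4456, -0.2452, 0.2054]
orientation: [3.138, 0.001, 0.032]
wrist_force: [-1.2, 1.0, 3.8]
finger_gap: 0.0599
finger_force: 20.0
```

Call:
apply_moves:
  steps: [0,0,-0.8,0,0,0,0,0,-0.8,0,0,0,0,0,-0.8,0,0,0]

```text
time: 12.4
position: [0.4458, -0.2452, 0.2859]
orientation: [3.137, -0.0, 0.032]
wrist_force: [0.0, -0.5, -2.3]
finger_gap: 0.0599
finger_force: 19.9
```

Call:
apply_moves:
  steps: [0,0,-0.8,0,0,0,0,0,-0.8,0,0,0,0,0,-0.8,0,0,0,0,0,-0.8,0,0,0]

```text
time: 12.9
position: [0.4452, -0.2446, 0.3627]
orientation: [3.14, 0.004, 0.032]
wrist_force: [0.4, 0.2, -2.3]
finger_gap: 0.0599
finger_force: 19.9
```

```bash
python3 - <<'E'
from p import *
plan([(lane(-.123,.0295,.11),YR,S)])
E
```

```text
t 12.90 g [ 0.4445 -0.2449  0.1987] rpy [3.14  0.004 0.032] gap 0.0599 f 19.9
   [0.082, -0.935, -0.02] [-0.002, -0.007, -0.041] rows>=2
   [0.2, -0.916, -0.031] [-0.002, -0.007, -0.041] rows>=2
   [0.314, -0.883, -0.043] [-0.002, -0.007, -0.041] rows>=2
   [0.423, -0.835, -0.059] [-0.002, -0.007, -0.041] rows>=2
   [0.525, -0.774, -0.076] [-0.002, -0.007, -0.041] rows>=2
 -- at [0.456 0.211 0.209]
```

Call:
apply_moves:
  steps: [0.08,-0.93,-0.02,-0.002,-0.007,-0.041,0.08,-0.93,-0.02,-0.002,-0.007,-0.041,0.08,-0.93,-0.02,-0.002,-0.007,-0.041]

```text
time: 13.28
position: [0.4508, -0.1491, 0.3652]
orientation: [3.135, 0.026, 0.165]
wrist_force: [0.7, -0.6, -2.1]
finger_gap: 0.0601
finger_force: 19.9
```

Call:
apply_moves:
  steps: [0.2,-0.92,-0.03,-0.002,-0.007,-0.041,0.2,-0.92,-0.03,-0.002,-0.007,-0.041,0.2,-0.92,-0.03,-0.002,-0.007,-0.041]

```text
time: 13.65
position: [0.4559, -0.0561, 0.3675]
orientation: [3.133, 0.049, 0.292]
wrist_force: [-0.9, -0.9, -2.5]
finger_gap: 0.0596
finger_force: 19.9
```

Call:
apply_moves:
  steps: [0.31,-0.88,-0.04,-0.002,-0.007,-0.041,0.31,-0.88,-0.04,-0.002,-0.007,-0.041,0.31,-0.88,-0.04,-0.002,-0.007,-0.041]

```text
time: 14.02
position: [0.4607, 0.0364, 0.3694]
orientation: [3.134, 0.071, 0.42]
wrist_force: [-0.4, -0.4, -2.1]
finger_gap: 0.0599
finger_force: 19.9
```

Call:
apply_moves:
  steps: [0.42,-0.84,-0.06,-0.002,-0.007,-0.041,0.42,-0.84,-0.06,-0.002,-0.007,-0.041,0.42,-0.84,-0.06,-0.002,-0.007,-0.041]

```text
time: 14.4
position: [0.4654, 0.1299, 0.3718]
orientation: [3.138, 0.094, 0.548]
wrist_force: [0.3, -1.0, -1.9]
finger_gap: 0.0599
finger_force: 19.9
```

Call:
apply_moves:
  steps: [0.53,-0.77,-0.08,-0.002,-0.007,-0.041,0.53,-0.77,-0.08,-0.002,-0.007,-0.041,0.53,-0.77,-0.08,-0.002,-0.007,-0.041,0.53,-0.77,-0.08,-0.002,-0.007,-0.041]

```text
time: 14.9
position: [0.4717, 0.2207, 0.3746]
orientation: [-3.139, 0.117, 0.673]
wrist_force: [-0.1, 0.4, -2.4]
finger_gap: 0.06
finger_force: 19.9
```

```bash
python3 - <<'E'
from p import *
plan([(lane(-.123,.0295,.043),YR,S)])
E
```

```text
t 14.90 g [0.4565 0.2091 0.2117] rpy [-3.139  0.117  0.673] gap 0.0600 f 19.9
   [0.015, -0.025, 0.695] [-0.001, -0.002, 0.0] rows>=2
 -- at [0.449 0.206 0.143]
```

Call:
apply_moves:
  steps: [0.01,-0.02,0.5,-0.001,-0.002,0,0.01,-0.02,0.69,-0.001,-0.002,0,0.01,-0.02,0.69,-0.001,-0.002,0,0.01,-0.02,0.69,-0.001,-0.002,0,0.01,-0.02,0.69,-0.001,-0.002,0]

```text
time: 15.52
position: [0.4644, 0.2207, 0.3078]
orientation: [3.141, 0.12, 0.676]
wrist_force: [0.4, -0.8, -2.7]
finger_gap: 0.0598
finger_force: 19.9
```

Call:
apply_moves:
  steps: [0,0,0,0,0,0,0,0,0,0,0,0,0,0,0,0,0,0,0,0,0,0,0,0]
  jaw: 0.85

```text
time: 16.02
position: [0.464, 0.2207, 0.3067]
orientation: [3.141, 0.122, 0.677]
wrist_force: [-0.1, -0.0, -0.1]
finger_gap: 0.0738
finger_force: 0.0
```

Call:
apply_moves:
  steps: [0,0,-0.8,0,0,0,0,0,-0.8,0,0,0,0,0,-0.8,0,0,0,0,0,-0.8,0,0,0]
  jaw: 1

```text
time: 16.52
position: [0.4712, 0.2264, 0.3847]
orientation: [-3.141, 0.124, 0.676]
wrist_force: [0.1, -0.2, -0.4]
finger_gap: 0.087
finger_force: 0.0
```

```bash
python3 - <<'E'
from look import *
look("top",hi=.1,box=(.35,.62,-.45,0.05))
f=robot.grab_frame("top"); P,ok=cloud(f); q=RB.inv().apply(P[ok]-C-[0,0,.085])
k=(q[:,2]>.03)&(q[:,2]<.068)&(abs(q[:,1])<.07)&(q[:,0]<.16); q=q[k]
for n,a in(("wide",q[q[:,1]>-.005]),("narrow",q[q[:,1]<-.008])):
    if len(a)>30: print(n,len(a),"x",np.percentile(a[:,0],[1,50,99]).round(3),"y",np.percentile(a[:,1],[1,99]).round(3),"z",np.median(a[:,2]).round(3))
plan([((.557,-.165,.20),np.radians(17))])
E
```

```text
top [306. 217.] 378 top 0.045 c [566.1 -26.3] size [79. 45.] long 8.6
top [350. 220.] 384 top 0.045 c [ 557.3 -164.6] size [78. 46.] long 17.9
wide 552 x [0.076 0.118 0.159] y [0.002 0.061] z 0.06
t 16.62 g [0.4554 0.2138 0.222 ] rpy [-3.141  0.124  0.677] gap 0.0867 f 0.0
   [-0.349, 0.718, 0.085] [0.001, 0.008, 0.024] rows>=2
   [-0.295, 0.743, 0.073] [0.001, 0.008, 0.024] rows>=2
   [-0.24, 0.763, 0.063] [0.001, 0.008, 0.024] rows>=2
   [-0.183, 0.78, 0.055] [0.001, 0.008, 0.024] rows>=2
   [-0.124, 0.791, 0.047] [0.001, 0.008, 0.024] rows>=2
 -- at [ 0.557 -0.165  0.2  ]
```

Call:
apply_moves:
  steps: [-0.35,0.72,0.08,0.001,0.008,0.024,-0.35,0.72,0.08,0.001,0.008,0.024,-0.35,0.72,0.08,0.001,0.008,0.024]

```text
time: 17.0
position: [0.4889, 0.1469, 0.3817]
orientation: [3.137, 0.098, 0.598]
wrist_force: [-0.5, 1.0, -0.7]
finger_gap: 0.0871
finger_force: 0.0
```

Call:
apply_moves:
  steps: [-0.3,0.74,0.07,0.001,0.008,0.024,-0.3,0.74,0.07,0.001,0.008,0.024,-0.3,0.74,0.07,0.001,0.008,0.024]

```text
time: 17.38
position: [0.5054, 0.0701, 0.3784]
orientation: [3.134, 0.071, 0.525]
wrist_force: [-0.1, 0.8, 0.4]
finger_gap: 0.0871
finger_force: 0.0
```

Call:
apply_moves:
  steps: [-0.24,0.76,0.06,0.001,0.008,0.024,-0.24,0.76,0.06,0.001,0.008,0.024,-0.24,0.76,0.06,0.001,0.008,0.024]

```text
time: 17.75
position: [0.5226, -0.0071, 0.3748]
orientation: [3.133, 0.045, 0.451]
wrist_force: [0.1, 0.6, -0.3]
finger_gap: 0.0871
finger_force: 0.0
```

Call:
apply_moves:
  steps: [-0.18,0.78,0.06,0.001,0.008,0.024,-0.18,0.78,0.06,0.001,0.008,0.024,-0.18,0.78,0.06,0.001,0.008,0.024]

```text
time: 18.12
position: [0.5403, -0.085, 0.3704]
orientation: [3.134, 0.019, 0.376]
wrist_force: [-0.2, 1.2, -0.8]
finger_gap: 0.0869
finger_force: 0.0
```

Call:
apply_moves:
  steps: [-0.12,0.79,0.05,0.001,0.008,0.024,-0.12,0.79,0.05,0.001,0.008,0.024,-0.12,0.79,0.05,0.001,0.008,0.024,-0.12,0.79,0.05,0.001,0.008,0.024]

```text
time: 18.62
position: [0.558, -0.1612, 0.3668]
orientation: [3.137, -0.007, 0.303]
wrist_force: [-0.6, 0.9, 0.0]
finger_gap: 0.0867
finger_force: 0.0
```

```bash
cat >> look.py <<'E'
def queue():
    f=robot.grab_frame("top"); P,ok=cloud(f); q=RB.inv().apply(P[ok]-C-[0,0,.085])
    q=q[(abs(q[:,1])<.07)&(abs(q[:,0])<.165)]
    for n,a,lo in(("wide",q[q[:,1]>-.005],.045),("narrow",q[q[:,1]<-.008],.033)):
        a=a[(a[:,2]>lo)&(a[:,2]<lo+.025)]
        if len(a)>30: print(n,len(a),"x",np.percentile(a[:,0],[1,50,99]).round(3),"y",np.percentile(a[:,1],[1,99]).round(3),"z",np.median(a[:,2]).round(3))
E
python3 - <<'E'
from look import *
queue(); look("wrist",hi=.1,box=(.47,.63,-.25,-.1))
plan([((.557,-.165,.03),np.radians(17))])
E
```

```text
wide 981 x [0.008 0.089 0.162] y [0.002 0.061] z 0.06
wrist [286. 201.] 4621 top 0.045 c [ 555.5 -166.1] size [79. 45.] long 17.3
t 18.73 g [ 0.5593 -0.1624  0.2029] rpy [ 3.136 -0.007  0.303] gap 0.0871 f 0.0
   [-0.015, 0.008, 0.864] [0.001, -0.001, 0.001] rows>=2
   [-0.012, 0.011, 0.864] [0.001, -0.001, 0.001] rows>=2
 -- at [ 0.557 -0.165  0.03 ]
```

Call:
apply_moves:
  steps: [-0.02,0.01,0.86,0.001,-0.001,0,-0.02,0.01,0.86,0.001,-0.001,0,-0.02,0.01,0.86,0.001,-0.001,0]

```text
time: 19.1
position: [0.5563, -0.1649, 0.2791]
orientation: [3.141, -0.001, 0.301]
wrist_force: [0.1, -0.1, 0.5]
finger_gap: 0.0871
finger_force: 0.0
```

Call:
apply_moves:
  steps: [-0.01,0.01,0.86,0.001,-0.001,0,-0.01,0.01,0.86,0.001,-0.001,0,-0.01,0.01,0.86,0.001,-0.001,0,-0.01,0.01,0.86,0.001,-0.001,0]

```text
time: 19.6
position: [0.5577, -0.1673, 0.1969]
orientation: [3.14, -0.003, 0.3]
wrist_force: [0.4, 0.4, 0.0]
finger_gap: 0.0871
finger_force: 0.0
```

Call:
apply_moves:
  steps: [0,0,0,0,0,0,0,0,0,0,0,0,0,0,0,0,0,0,0,0,0,0,0,0,0,0,0,0,0,0]
  jaw: 0
  squeeze: 15

```text
time: 20.23
position: [0.5565, -0.1675, 0.1945]
orientation: [-3.141, -0.0, 0.3]
wrist_force: [-2.2, 1.4, 0.8]
finger_gap: 0.045
finger_force: 1.3
```

Call:
apply_moves:
  steps: [0,0,-0.86,0,0,0,0,0,-0.86,0,0,0,0,0,-0.86,0,0,0]

```text
time: 20.6
position: [0.557, -0.1676, 0.2823]
orientation: [3.14, -0.003, 0.299]
wrist_force: [-0.1, 0.4, -1.6]
finger_gap: 0.0449
finger_force: 15.0
```

Call:
apply_moves:
  steps: [0,0,-0.86,0,0,0,0,0,-0.86,0,0,0,0,0,-0.86,0,0,0,0,0,-0.86,0,0,0]

```text
time: 21.1
position: [0.556, -0.1676, 0.3641]
orientation: [-3.14, 0.002, 0.299]
wrist_force: [-0.8, 0.0, -2.1]
finger_gap: 0.0449
finger_force: 15.0
```

```bash
python3 - <<'E'
from p import *
plan([(lane(-.123,-.037,.11),YR,S)])
E
```

```text
t 21.10 g [ 0.5555 -0.1674  0.2001] rpy [-3.14e+00  2.00e-03  2.99e-01] gap 0.0449 f 15.0
   [0.147, -0.843, -0.018] [-0.002, -0.009, -0.03] rows>=2
   [0.224, -0.825, -0.029] [-0.002, -0.009, -0.03] rows>=2
   [0.299, -0.801, -0.042] [-0.002, -0.009, -0.03] rows>=2
   [0.37, -0.769, -0.057] [-0.002, -0.009, -0.03] rows>=2
 -- at [0.497 0.159 0.209]
```

Call:
apply_moves:
  steps: [0.15,-0.84,-0.02,-0.002,-0.009,-0.03,0.15,-0.84,-0.02,-0.002,-0.009,-0.03,0.15,-0.84,-0.02,-0.002,-0.009,-0.03]

```text
time: 21.48
position: [0.5456, -0.0808, 0.3667]
orientation: [3.139, 0.03, 0.397]
wrist_force: [0.4, -1.0, -1.9]
finger_gap: 0.0451
finger_force: 15.0
```

Call:
apply_moves:
  steps: [0.22,-0.83,-0.03,-0.002,-0.009,-0.03,0.22,-0.83,-0.03,-0.002,-0.009,-0.03,0.22,-0.83,-0.03,-0.002,-0.009,-0.03]

```text
time: 21.85
position: [0.5344, 0.0031, 0.3694]
orientation: [3.136, 0.058, 0.49]
wrist_force: [0.3, -1.3, -2.0]
finger_gap: 0.045
finger_force: 15.0
```

Call:
apply_moves:
  steps: [0.3,-0.8,-0.04,-0.002,-0.009,-0.03,0.3,-0.8,-0.04,-0.002,-0.009,-0.03,0.3,-0.8,-0.04,-0.002,-0.009,-0.03]

```text
time: 22.22
position: [0.5238, 0.0871, 0.3714]
orientation: [3.136, 0.087, 0.583]
wrist_force: [-1.0, -0.8, -1.0]
finger_gap: 0.045
finger_force: 15.0
```

Call:
apply_moves:
  steps: [0.37,-0.77,-0.06,-0.002,-0.009,-0.03,0.37,-0.77,-0.06,-0.002,-0.009,-0.03,0.37,-0.77,-0.06,-0.002,-0.009,-0.03,0.37,-0.77,-0.06,-0.002,-0.009,-0.03]

```text
time: 22.72
position: [0.5135, 0.1693, 0.3739]
orientation: [3.138, 0.116, 0.673]
wrist_force: [-1.0, -0.9, -0.9]
finger_gap: 0.0448
finger_force: 15.0
```

```bash
python3 - <<'E'
from p import *
plan([(lane(-.123,-.037,.033),YR,S)])
E
```

```text
t 22.73 g [0.4991 0.1569 0.211 ] rpy [3.138 0.116 0.673] gap 0.0448 f 15.0
   [0.007, -0.028, 0.788] [0.001, -0.002, 0.0] rows>=2
 -- at [0.49  0.153 0.133]
```

Call:
apply_moves:
  steps: [0.01,-0.03,0.5,0.001,-0.002,0,0.01,-0.03,0.79,0.001,-0.002,0,0.01,-0.03,0.79,0.001,-0.002,0,0.01,-0.03,0.79,0.001,-0.002,0,0.01,-0.03,0.79,0.001,-0.002,0]

```text
time: 23.35
position: [0.5051, 0.1688, 0.2972]
orientation: [3.14, 0.119, 0.676]
wrist_force: [-0.4, 0.1, -2.2]
finger_gap: 0.0449
finger_force: 15.0
```

Call:
apply_moves:
  steps: [0,0,0,0,0,0,0,0,0,0,0,0,0,0,0,0,0,0,0,0,0,0,0,0]
  jaw: 0.7

```text
time: 23.85
position: [0.5045, 0.1691, 0.296]
orientation: [3.141, 0.121, 0.677]
wrist_force: [0.2, -0.1, 0.8]
finger_gap: 0.0607
finger_force: 0.0
```

Call:
apply_moves:
  steps: [0,0,-0.8,0,0,0,0,0,-0.8,0,0,0,0,0,-0.8,0,0,0,0,0,-0.8,0,0,0]
  jaw: 1

```text
time: 24.35
position: [0.5117, 0.1747, 0.3739]
orientation: [-3.141, 0.123, 0.677]
wrist_force: [-0.1, 0.5, -0.3]
finger_gap: 0.0854
finger_force: 0.0
```

```bash
python3 - <<'E'
from look import *
look("top",hi=.1,box=(.35,.62,-.45,0.05)); queue()
plan([((.566,-.0265,.20),np.radians(8.3))])
E
```

```text
top [306. 217.] 375 top 0.045 c [566.3 -26.2] size [78. 45.] long 7.9
wide 668 x [0.009 0.112 0.162] y [0.002 0.062] z 0.06
t 24.45 g [0.496  0.1622 0.2111] rpy [-3.141  0.123  0.677] gap 0.0869 f 0.0
   [-0.273, 0.636, 0.067] [0.003, 0.013, 0.056] rows>=2
   [-0.159, 0.675, 0.051] [0.003, 0.013, 0.056] rows>=2
   [-0.039, 0.693, 0.04] [0.003, 0.013, 0.056] rows>=2
 -- at [ 0.566 -0.026  0.2  ]
```

Call:
apply_moves:
  steps: [-0.27,0.64,0.07,0.003,0.013,0.056,-0.27,0.64,0.07,0.003,0.013,0.056,-0.27,0.64,0.07,0.003,0.013,0.056]

```text
time: 24.82
position: [0.5305, 0.1073, 0.3709]
orientation: [3.134, 0.081, 0.499]
wrist_force: [0.3, 0.9, -0.4]
finger_gap: 0.0866
finger_force: 0.0
```

Call:
apply_moves:
  steps: [-0.16,0.68,0.05,0.003,0.013,0.056,-0.16,0.68,0.05,0.003,0.013,0.056,-0.16,0.68,0.05,0.003,0.013,0.056]

```text
time: 25.2
position: [0.5487, 0.0412, 0.3683]
orientation: [3.133, 0.037, 0.326]
wrist_force: [-0.4, 0.1, 0.6]
finger_gap: 0.0872
finger_force: 0.0
```

Call:
apply_moves:
  steps: [-0.04,0.69,0.04,0.003,0.013,0.056,-0.04,0.69,0.04,0.003,0.013,0.056,-0.04,0.69,0.04,0.003,0.013,0.056,-0.04,0.69,0.04,0.003,0.013,0.056]

```text
time: 25.7
position: [0.5668, -0.0239, 0.3655]
orientation: [3.14, -0.005, 0.153]
wrist_force: [-0.6, -0.7, 0.1]
finger_gap: 0.087
finger_force: 0.0
```

```bash
python3 - <<'E'
from look import *
queue(); look("wrist",hi=.1,box=(.47,.63,-.1,.06))
plan([((.566,-.0265,.03),np.radians(8.3))])
E
```

```text
wide 988 x [0.008 0.088 0.162] y [0.003 0.061] z 0.06
narrow 330 x [0.044 0.089 0.123] y [-0.056 -0.012] z 0.045
wrist [286. 200.] 4658 top 0.045 c [564.2 -27.4] size [79. 45.] long 8.6
t 25.80 g [ 0.5678 -0.0248  0.2015] rpy [ 3.139 -0.005  0.152] gap 0.0870 f 0.0
   [-0.01, 0.007, 0.857] [0.0, -0.001, 0.001] rows>=2
   [-0.008, 0.008, 0.857] [0.0, -0.001, 0.001] rows>=2
 -- at [ 0.566 -0.026  0.03 ]
```

Call:
apply_moves:
  steps: [-0.01,0.01,0.86,0,-0.001,0,-0.01,0.01,0.86,0,-0.001,0,-0.01,0.01,0.86,0,-0.001,0]

```text
time: 26.18
position: [0.5659, -0.0269, 0.2778]
orientation: [3.14, 0.001, 0.15]
wrist_force: [0.3, -0.1, -0.3]
finger_gap: 0.0869
finger_force: 0.0
```

Call:
apply_moves:
  steps: [-0.01,0.01,0.86,0,-0.001,0,-0.01,0.01,0.86,0,-0.001,0,-0.01,0.01,0.86,0,-0.001,0,-0.01,0.01,0.86,0,-0.001,0]

```text
time: 26.68
position: [0.5671, -0.0286, 0.1956]
orientation: [3.138, -0.002, 0.149]
wrist_force: [1.1, 0.5, 0.9]
finger_gap: 0.0868
finger_force: 0.0
```

Call:
apply_moves:
  steps: [0,0,0,0,0,0,0,0,0,0,0,0,0,0,0,0,0,0,0,0,0,0,0,0,0,0,0,0,0,0]
  jaw: 0
  squeeze: 15

```text
time: 27.3
position: [0.566, -0.0289, 0.1933]
orientation: [3.139, 0.001, 0.149]
wrist_force: [-1.1, 1.7, 0.6]
finger_gap: 0.0449
finger_force: 1.5
```

Call:
apply_moves:
  steps: [0,0,-0.86,0,0,0,0,0,-0.86,0,0,0,0,0,-0.86,0,0,0]

```text
time: 27.68
position: [0.5665, -0.0287, 0.2809]
orientation: [3.138, -0.002, 0.149]
wrist_force: [0.5, -0.7, -3.0]
finger_gap: 0.0453
finger_force: 15.0
```

Call:
apply_moves:
  steps: [0,0,-0.86,0,0,0,0,0,-0.86,0,0,0,0,0,-0.86,0,0,0,0,0,-0.86,0,0,0]

```text
time: 28.18
position: [0.5656, -0.0287, 0.3628]
orientation: [3.14, 0.004, 0.148]
wrist_force: [-0.1, -0.3, -2.6]
finger_gap: 0.0448
finger_force: 15.0
```

```bash
python3 - <<'E'
from look import *
queue()
plan([(lane(-.123,-.037,.11),YR,S)])
E
```

```text
wide 989 x [0.007 0.089 0.162] y [0.002 0.061] z 0.06
narrow 390 x [0.085 0.123 0.163] y [-0.056 -0.012] z 0.045
t 28.23 g [ 0.5649 -0.0291  0.1988] rpy [3.14  0.005 0.149] gap 0.0453 f 15.0
   [-0.076, -0.687, -0.031] [-0.003, -0.012, -0.056] rows>=2
   [0.043, -0.689, -0.038] [-0.003, -0.012, -0.056] rows>=2
   [0.161, -0.671, -0.049] [-0.003, -0.012, -0.056] rows>=2
 -- at [0.497 0.159 0.209]
```

The first small carton has reached the stop. Next is the second one.

Call:
apply_moves:
  steps: [-0.08,-0.69,-0.03,-0.003,-0.012,-0.056,-0.08,-0.69,-0.03,-0.003,-0.012,-0.056,-0.08,-0.69,-0.03,-0.003,-0.012,-0.056]

```text
time: 28.6
position: [0.5477, 0.039, 0.3669]
orientation: [3.134, 0.041, 0.325]
wrist_force: [0.5, -0.4, -2.2]
finger_gap: 0.0451
finger_force: 15.0
```

Call:
apply_moves:
  steps: [0.04,-0.69,-0.04,-0.003,-0.012,-0.056,0.04,-0.69,-0.04,-0.003,-0.012,-0.056,0.04,-0.69,-0.04,-0.003,-0.012,-0.056]

```text
time: 28.98
position: [0.5301, 0.1046, 0.3708]
orientation: [3.134, 0.08, 0.499]
wrist_force: [0.5, -1.4, -1.5]
finger_gap: 0.0452
finger_force: 15.0
```

Call:
apply_moves:
  steps: [0.16,-0.67,-0.05,-0.003,-0.012,-0.056,0.16,-0.67,-0.05,-0.003,-0.012,-0.056,0.16,-0.67,-0.05,-0.003,-0.012,-0.056,0.16,-0.67,-0.05,-0.003,-0.012,-0.056]

```text
time: 29.48
position: [0.5129, 0.1698, 0.3743]
orientation: [3.141, 0.118, 0.673]
wrist_force: [-1.0, 0.0, -1.9]
finger_gap: 0.0448
finger_force: 15.0
```

```bash
python3 - <<'E'
from p import *
plan([(lane(-.123,-.037,.032),YR,S)])
E
```

```text
t 29.48 g [0.4978 0.1577 0.2114] rpy [3.141 0.118 0.673] gap 0.0448 f 15.0
   [0.01, -0.017, 0.802] [0.0, -0.001, -0.0] rows>=2
 -- at [0.49  0.153 0.132]
```

Call:
apply_moves:
  steps: [0.01,-0.02,0.5,0,-0.001,0,0.01,-0.02,0.8,0,-0.001,0,0.01,-0.02,0.8,0,-0.001,0,0.01,-0.02,0.8,0,-0.001,0,0.01,-0.02,0.8,0,-0.001,0]

```text
time: 30.1
position: [0.5048, 0.1682, 0.2964]
orientation: [3.141, 0.119, 0.676]
wrist_force: [0.3, -0.4, -1.1]
finger_gap: 0.0447
finger_force: 15.0
```

Call:
apply_moves:
  steps: [0,0,0,0,0,0,0,0,0,0,0,0,0,0,0,0,0,0,0,0,0,0,0,0]
  jaw: 0.7

```text
time: 30.6
position: [0.5043, 0.1683, 0.2951]
orientation: [-3.141, 0.12, 0.677]
wrist_force: [-1.0, -0.2, 0.9]
finger_gap: 0.0607
finger_force: 0.0
```

Call:
apply_moves:
  steps: [0,0,-0.8,0,0,0,0,0,-0.8,0,0,0,0,0,-0.8,0,0,0,0,0,-0.8,0,0,0]
  jaw: 0.7

```text
time: 31.1
position: [0.5115, 0.1739, 0.3731]
orientation: [-3.141, 0.122, 0.677]
wrist_force: [1.1, -0.3, -0.6]
finger_gap: 0.061
finger_force: 0.0
```

```bash
python3 - <<'E'
from look import *
look("top",lo=.09,hi=.13,box=(.6,.75,-.2,0.1),band=.02)
plan([((.63,.0,.20),1.2),((.666,.006,.20),np.radians(89.6))])
E
```

```text
t 31.15 g [0.4957 0.1615 0.2102] rpy [-3.14   0.123  0.677] gap 0.0607 f 0.0
   [-0.051, 0.699, 0.036] [-0.004, 0.013, -0.055] rows>=2
   [-0.173, 0.679, 0.039] [-0.004, 0.013, -0.055] rows>=2
   [-0.289, 0.639, 0.037] [-0.004, 0.013, -0.055] rows>=2
 -- at [0.63 0.   0.2 ]
   [0.186, 0.314, 0.0] [-0.0, 0.0, -0.116] rows>=2
 -- at [0.666 0.006 0.2  ]
```

Call:
apply_moves:
  steps: [-0.05,0.7,0.04,-0.004,0.013,-0.055,-0.05,0.7,0.04,-0.004,0.013,-0.055,-0.05,0.7,0.04,-0.004,0.013,-0.055]

```text
time: 31.52
position: [0.5513, 0.1156, 0.3699]
orientation: [-3.135, 0.081, 0.848]
wrist_force: [-0.3, 0.9, 0.6]
finger_gap: 0.0608
finger_force: 0.0
```

Call:
apply_moves:
  steps: [-0.17,0.68,0.04,-0.004,0.013,-0.055,-0.17,0.68,0.04,-0.004,0.013,-0.055,-0.17,0.68,0.04,-0.004,0.013,-0.055]

```text
time: 31.9
position: [0.5907, 0.0592, 0.3676]
orientation: [-3.138, 0.038, 1.022]
wrist_force: [0.4, 1.7, 1.1]
finger_gap: 0.0611
finger_force: 0.0
```

Call:
apply_moves:
  steps: [-0.29,0.64,0.03,-0.004,0.013,-0.055,-0.29,0.64,0.03,-0.004,0.013,-0.055,-0.29,0.64,0.03,-0.004,0.013,-0.055]

```text
time: 32.28
position: [0.6302, 0.0017, 0.3658]
orientation: [3.136, -0.004, 1.195]
wrist_force: [-0.9, 0.4, 0.5]
finger_gap: 0.0608
finger_force: 0.0
```

Call:
apply_moves:
  steps: [0.19,0.31,0,0,0,-0.116,0.19,0.31,0,0,0,-0.116,0.19,0.31,0,0,0,-0.116,0.19,0.31,0,0,0,-0.116]

```text
time: 32.78
position: [0.6658, 0.008, 0.3666]
orientation: [3.134, -0.001, 1.558]
wrist_force: [-0.3, -0.6, 0.6]
finger_gap: 0.0604
finger_force: 0.0
```

```bash
python3 - <<'E'
from look import *
look("wrist",png="w1",lo=.095,hi=.125,box=(.6,.75,-.2,0.1),band=.02); queue(); look("side",lo=.1,hi=.125,box=(.6,.75,-.2,.1),band=.02)
plan([((.666,.006,.098),np.radians(89.6))])
E
```

```text
wrist [279. 222.] 1145 top 0.112 c [665.1   5.3] size [44. 12.] long 85.7
wide 984 x [0.007 0.089 0.162] y [0.002 0.061] z 0.06
narrow 707 x [0.008 0.09  0.163] y [-0.056 -0.012] z 0.045
t 32.92 g [0.6673 0.007  0.2027] rpy [ 3.134 -0.     1.559] gap 0.0607 f 0.0
   [-0.005, -0.004, 0.523] [0.001, -0.0, -0.001] rows>=1
   [-0.005, -0.002, 0.523] [0.001, -0.0, -0.001] rows>=1
 -- at [0.666 0.006 0.098]
```

View pics/w1.png

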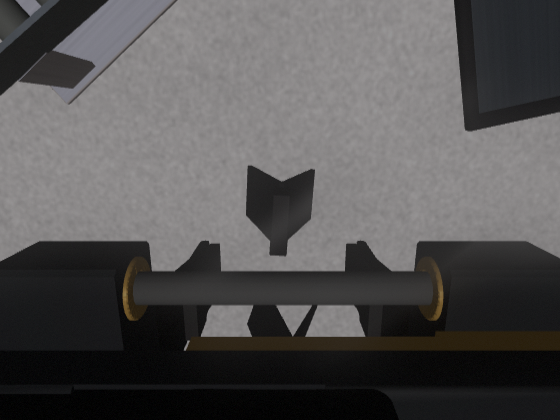

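All cartons are queued: both lanes read 0.008 to 0.163 in bed x. In the wrist view the fin (279,222) sits centred between the open fingers. I'll grip 6 mm above the middle of the fin so the tips clear the panels.

Call:
apply_moves:
  steps: [-0.01,-0.01,0.5,0.002,0,0.003,-0.01,-0.01,0.8,0.002,0,0.003,-0.01,-0.01,0.98,0.002,0,0.003,-0.01,-0.01,0.98,0.002,0,0.003,-0.01,-0.01,0.98,0.002,0,0.003]

```text
time: 33.55
position: [0.6666, 0.0058, 0.2699]
orientation: [3.138, -0.001, 1.551]
wrist_force: [0.7, 0.1, -0.1]
finger_gap: 0.0609
finger_force: 0.0
```

Call:
apply_moves:
  steps: [0,0,0,0,0,0,0,0,0,0,0,0,0,0,0,0,0,0,0,0,0,0,0,0,0,0,0,0,0,0,0,0,0,0,0,0]
  jaw: 0
  squeeze: 20

```text
time: 34.3
position: [0.6661, 0.0057, 0.2683]
orientation: [3.14, -0.0, 1.551]
wrist_force: [-0.1, -0.1, -0.3]
finger_gap: 0.0116
finger_force: 20.0
```

Call:
apply_moves:
  steps: [0,0,-0.5,0,0,0,0,0,-0.9,0,0,0,0,0,-0.95,0,0,0,0,0,-0.95,0,0,0]

```text
time: 34.8
position: [0.6659, 0.0055, 0.3629]
orientation: [3.14, -0.0, 1.551]
wrist_force: [-0.2, -0.2, -1.9]
finger_gap: 0.0117
finger_force: 20.0
```

```bash
python3 - <<'E'
from look import *
look("wrist",lo=.15,hi=.3,box=(.6,.75,-.1,0.1),band=.02)
Y=YR+np.pi/2
bw=lambda y,z: C+RK.apply([.040,y,z])
print(bw(.0295,.225),bw(-.037,.225))
a=C+RK.apply([.04,-.15,.37])
plan([((.666,.006,.32),1.55),((bw(.0295,.35)),Y)])
E
```

```text
wrist [281. 335.] 85420 top 0.289 c [665.5  35.4] size [ 20. 108.] long -2.1
[0.57188984 0.30400106 0.225     ] [0.61334159 0.25200104 0.225     ]
t 34.85 g [0.6657 0.0055 0.1981] rpy [-3.141 -0.     1.551] gap 0.0120 f 20.0
   [0.003, 0.001, -0.61] [-0.0, -0.0, 0.0] rows>=1
   [0.003, 0.001, -0.61] [-0.0, -0.0, 0.0] rows>=1
 -- at [0.666 0.006 0.32 ]
   [0.74, -0.251, -0.075] [0.0, 0.0, -0.055] rows>=2
   [0.772, -0.119, -0.075] [0.0, 0.0, -0.055] rows>=2
   [0.781, 0.016, -0.075] [0.0, 0.0, -0.055] rows>=2
   [0.767, 0.15, -0.075] [0.0, 0.0, -0.055] rows>=2
 -- at [0.572 0.304 0.35 ]
```

Call:
apply_moves:
  steps: [0,0,-0.6,0,0,0,0,0,-0.65,0,0,0,0,0,-0.65,0,0,0]

```text
time: 35.22
position: [0.6658, 0.0055, 0.4272]
orientation: [3.141, -0.0, 1.551]
wrist_force: [-0.5, -0.0, -0.9]
finger_gap: 0.0118
finger_force: 20.0
```

Call:
apply_moves:
  steps: [0,0,-0.6,0,0,0,0,0,-0.65,0,0,0,0,0,-0.65,0,0,0]

```text
time: 35.6
position: [0.6659, 0.0055, 0.4916]
orientation: [-3.141, -0.0, 1.551]
wrist_force: [0.5, 0.0, -1.3]
finger_gap: 0.0117
finger_force: 20.0
```

Call:
apply_moves:
  steps: [0.74,-0.25,-0.08,0,0,-0.055,0.74,-0.25,-0.08,0,0,-0.055,0.74,-0.25,-0.08,0,0,-0.055]

```text
time: 35.98
position: [0.6419, 0.0812, 0.4998]
orientation: [-3.141, -0.0, 1.726]
wrist_force: [0.5, -0.7, -0.3]
finger_gap: 0.0123
finger_force: 20.0
```

Call:
apply_moves:
  steps: [0.77,-0.12,-0.08,0,0,-0.055,0.77,-0.12,-0.08,0,0,-0.055,0.77,-0.12,-0.08,0,0,-0.055]

```text
time: 36.35
position: [0.6188, 0.154, 0.5085]
orientation: [3.141, 0.0, 1.896]
wrist_force: [-0.0, -0.1, -0.8]
finger_gap: 0.0117
finger_force: 20.0
```

Call:
apply_moves:
  steps: [0.78,0.02,-0.08,0,0,-0.055,0.78,0.02,-0.08,0,0,-0.055,0.78,0.02,-0.08,0,0,-0.055]

```text
time: 36.72
position: [0.5961, 0.2281, 0.5167]
orientation: [3.141, 0.001, 2.068]
wrist_force: [-0.2, -1.3, 0.5]
finger_gap: 0.0121
finger_force: 20.0
```

Call:
apply_moves:
  steps: [0.77,0.15,-0.08,0,0,-0.055,0.77,0.15,-0.08,0,0,-0.055,0.77,0.15,-0.08,0,0,-0.055,0.77,0.15,-0.08,0,0,-0.055,0.77,0.15,-0.08,0,0,-0.055]

```text
time: 37.35
position: [0.573, 0.3017, 0.5251]
orientation: [3.141, 0.001, 2.239]
wrist_force: [-0.4, 0.1, 0.3]
finger_gap: 0.012
finger_force: 20.0
```

```bash
python3 - <<'E'
from look import *
plan([(C+RK.apply([.039,.0295,.267]),YR+np.pi/2)])
f=robot.grab_frame("side"); cv2.imwrite("pics/s3.png",f["color"][...,::-1])
E
```

```text
t 37.35 g [0.5733 0.3016 0.3611] rpy [3.141e+00 1.000e-03 2.239e+00] gap 0.0120 f 20.0
   [0.026, -0.005, 0.941] [0.0, 0.0, -0.002] rows>=2
 -- at [0.571 0.303 0.267]
```

View pics/s3.png

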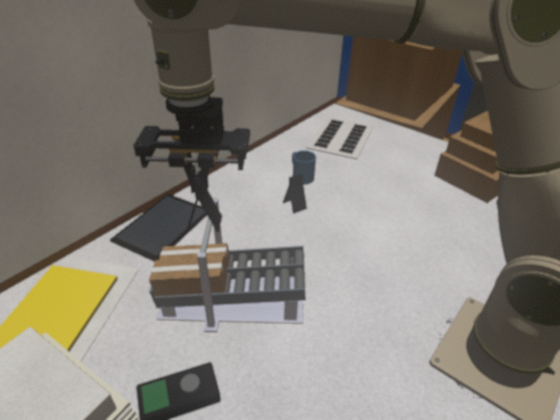

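All four cartons are queued at the stop (190,270). The marker is held above the bar at (207,200).

Call:
apply_moves:
  steps: [0.03,0,0.3,0,0,-0.002,0.03,0,0.6,0,0,-0.002,0.03,0,0.8,0,0,-0.002,0.03,0,0.93,0,0,-0.002,0.03,0,0.93,0,0,-0.002,0.03,0,0.93,0,0,-0.002]

```text
time: 38.15
position: [0.5701, 0.305, 0.4308]
orientation: [-3.139, 0.001, 2.248]
wrist_force: [-4.1, -4.3, -10.6]
finger_gap: 0.0119
finger_force: 20.0
```

Call:
apply_moves:
  steps: [0,0,0,0,0,0,0,0,0,0,0,0,0,0,0,0,0,0]

```text
time: 38.52
position: [0.5701, 0.305, 0.4308]
orientation: [-3.139, 0.001, 2.248]
wrist_force: [-3.7, -5.3, -11.6]
finger_gap: 0.0121
finger_force: 20.0
```

```bash
python3 - <<'E'
from look import *
plan([(C+RK.apply([.039,.0295,.267]),YR+np.pi/2)]); print(robot.state()["wrist_force"])
f=robot.grab_frame("side"); cv2.imwrite("pics/s4.png",cv2.resize(f["color"][120:340,100:320,::-1],None,fx=2.5,fy=2.5))
E
```

```text
t 38.52 g [0.5698 0.3046 0.2668] rpy [-3.139e+00  1.000e-03  2.248e+00] gap 0.0121 f 20.0
   [-0.019, -0.002, -0.002] [-0.001, 0.0, 0.001] rows>=1
 -- at [0.571 0.303 0.267]
[ -3.74579357  -5.30395919 -11.56096858]
```

View pics/s4.png

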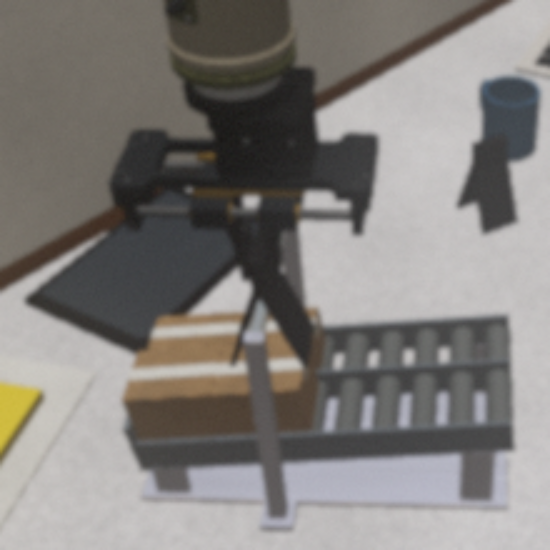

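Call:
apply_moves:
  steps: [0,0,-0.04,0,0,0,0,0,-0.04,0,0,0]

```text
time: 38.83
position: [0.5703, 0.3063, 0.4378]
orientation: [3.138, 0.001, 2.248]
wrist_force: [-1.0, -1.0, 0.5]
finger_gap: 0.0116
finger_force: 20.0
```

Call:
apply_moves:
  steps: [0,0,-0.06,0,0,0,0,0,-0.06,0,0,0,0,0,-0.06,0,0,0]

```text
time: 39.2
position: [0.5701, 0.3061, 0.4425]
orientation: [3.14, 0.001, 2.249]
wrist_force: [-0.5, 0.1, -1.1]
finger_gap: 0.0119
finger_force: 20.0
```

```bash
python3 - <<'E'
from look import *
f=robot.grab_frame("side"); P,ok=cloud(f); q=RK.inv().apply(P-C); c=f["color"].astype(int)
m=ok&(q[...,1]>-.02)&(q[...,1]<.08)&(q[...,2]>.14)&(q[...,2]<.29)&(abs(q[...,0]-.04)<.06)
dark=m&(c.sum(-1)<150)
for z in np.arange(.15,.29,.012):
    a=q[dark&(abs(q[...,2]-z)<.006)]; 
    if len(a): print("%.3f"%z,len(a),"x",np.percentile(a[:,0],[2,25,50,75,98]).round(3),"y",np.percentile(a[:,1],[2,98]).round(3))
b=q[ok&(abs(q[...,2]-.228)<.008)&(abs(q[...,0]-.04)<.03)&(abs(abs(q[...,1])-.07)<.012)&(c.sum(-1)>180)]
for s in(1,-1): k=b[b[:,1]*s>0]; print("bar",s,len(k),k.mean(0) if len(k) else "")
s=robot.state(); print(s["wrist_force"],s["wrist_torque"])
E
```

```text
Traceback (most recent call last):
  File "scipy/spatial/transform/_rotation.pyx", line 2580, in scipy.spatial.transform._rotation.Rotation.apply
ValueError: Expected input of shape (3,) or (P, 3), got (420, 560, 3).
```

```bash
cat > mk.py <<'E'
from look import *
def mk(y0):
    f=robot.grab_frame("side"); P,ok=cloud(f); q=((P-C)@RK.as_matrix()); c=f["color"].astype(int)
    m=ok&(q[...,1]>y0-.045)&(q[...,1]<y0+.045)&(abs(q[...,0]-.04)<.06)
    for z in np.arange(.15,.29,.012):
        a=q[m&(c.sum(-1)<150)&(abs(q[...,2]-z)<.006)]
        if len(a)>3: print("%.3f"%z,len(a),"x",np.percentile(a[:,0],[2,25,50,75,98]).round(3),"y",np.percentile(a[:,1],[2,98]).round(3))
    b=q[ok&(abs(q[...,2]-.228)<.008)&(abs(q[...,0]-.04)<.03)&(abs(abs(q[...,1])-.07)<.012)&(c.sum(-1)>180)]
    for s in(1,-1): k=b[b[:,1]*s>0]; print("bar",s,len(k),k.mean(0).round(3) if len(k) else "")
    s=robot.state(); g=s["position"]+.164*R.from_euler("xyz",s["orientation"]).as_matrix()[:,2]
    print("g in rack",((g-C)@RK.as_matrix()).round(4),s["wrist_force"].round(1),s["wrist_torque"].round(2))
E
python3 - <<'E'
from mk import *
mk(.0295)
E
```

```text
0.186 29 x [0.009 0.01  0.011 0.012 0.013] y [0.017 0.054]
0.198 48 x [0.013 0.014 0.015 0.017 0.018] y [0.015 0.054]
0.210 47 x [0.017 0.019 0.02  0.021 0.022] y [0.014 0.054]
0.222 49 x [0.022 0.023 0.024 0.025 0.028] y [0.013 0.054]
0.234 54 x [0.026 0.027 0.029 0.03  0.031] y [0.012 0.055]
0.246 33 x [0.03  0.032 0.033 0.033 0.035] y [0.024 0.054]
0.258 34 x [0.025 0.033 0.035 0.038 0.042] y [0.04  0.057]
0.270 60 x [0.026 0.032 0.035 0.041 0.054] y [0.039 0.054]
0.282 130 x [0.026 0.035 0.04  0.045 0.054] y [0.016 0.054]
bar 1 54 [0.037 0.07  0.229]
bar -1 4 [ 0.035 -0.061  0.229]
g in rack [0.0401 0.0321 0.2782] [-1.3  0.7  0.4] [ 0.05 -0.09  0.01]
```

Call:
apply_moves:
  steps: [0,0,0.05,0,0,0,0,0,0.09,0,0,0,0,0,0.09,0,0,0,0,0,0.09,0,0,0]

```text
time: 39.8
position: [0.5698, 0.3057, 0.4328]
orientation: [-3.141, 0.001, 2.249]
wrist_force: [-3.8, -3.8, -0.6]
finger_gap: 0.0119
finger_force: 20.0
```

```bash
python3 - <<'E'
from mk import *
mk(.0295)
E
```

```text
0.174 17 x [0.008 0.009 0.009 0.01  0.01 ] y [0.019 0.052]
0.186 45 x [0.01  0.012 0.013 0.014 0.016] y [0.017 0.055]
0.198 44 x [0.015 0.016 0.017 0.018 0.02 ] y [0.017 0.055]
0.210 55 x [0.019 0.021 0.022 0.023 0.025] y [0.014 0.054]
0.222 52 x [0.024 0.025 0.026 0.028 0.029] y [0.013 0.055]
0.234 43 x [0.028 0.03  0.031 0.032 0.033] y [0.02  0.055]
0.246 25 x [0.029 0.033 0.035 0.038 0.042] y [0.039 0.057]
0.258 54 x [0.024 0.03  0.033 0.038 0.049] y [0.04  0.054]
0.270 78 x [0.025 0.033 0.038 0.045 0.053] y [0.03  0.054]
0.282 115 x [0.024 0.034 0.04  0.045 0.055] y [0.013 0.052]
bar 1 51 [0.037 0.07  0.229]
bar -1 0 
g in rack [0.0393 0.0321 0.2688] [-4.6 -3.5  0.3] [-0.81  0.93 -0.04]
```

Call:
apply_moves:
  steps: [-0.02,-0.02,0,0,0,0,-0.02,-0.02,0,0,0,0,-0.02,-0.02,0.01,0,0,0]

```text
time: 40.22
position: [0.5699, 0.3032, 0.4323]
orientation: [3.14, 0.0, 2.248]
wrist_force: [-0.0, 0.5, -1.5]
finger_gap: 0.0116
finger_force: 20.0
```

Call:
apply_moves:
  steps: [0,0,0,0,0,0,0,0,0,0,0,0,0,0,0,0,0,0,0,0,0,0,0,0]
  jaw: 0.4

```text
time: 40.72
position: [0.5698, 0.3032, 0.4324]
orientation: [3.14, 0.001, 2.249]
wrist_force: [1.2, -0.4, -0.7]
finger_gap: 0.0336
finger_force: 0.0
```

Call:
apply_moves:
  steps: [0,0,-0.5,0,0,0,0,0,-0.9,0,0,0,0,0,-0.9,0,0,0,0,0,-0.9,0,0,0]

```text
time: 41.22
position: [0.5697, 0.3032, 0.5217]
orientation: [3.141, 0.001, 2.249]
wrist_force: [-0.8, 0.5, -0.0]
finger_gap: 0.0346
finger_force: 0.0
```

```bash
python3 - <<'E'
from mk import *
mk(.0295)
look("top",lo=.09,hi=.13,box=(.6,.75,-.2,0.1),band=.02)
M=np.array([.667,-.126,.2])
plan([((.666,-.02,.3),1.5),(M,np.radians(69))])
f=robot.grab_frame("side"); cv2.imwrite("pics/s5.png",cv2.resize(f["color"][120:340,100:320,::-1],None,fx=2.5,fy=2.5))
E
```

```text
0.174 22 x [0.008 0.009 0.01  0.011 0.012] y [0.018 0.05 ]
0.186 35 x [0.011 0.012 0.014 0.015 0.016] y [0.017 0.052]
0.198 29 x [0.016 0.017 0.018 0.019 0.02 ] y [0.021 0.052]
0.210 34 x [0.019 0.021 0.022 0.023 0.035] y [0.015 0.051]
0.222 30 x [0.024 0.025 0.026 0.028 0.029] y [0.014 0.053]
0.234 42 x [0.028 0.03  0.031 0.032 0.033] y [0.018 0.053]
0.246 27 x [0.032 0.032 0.034 0.037 0.041] y [0.025 0.054]
0.258 30 x [0.032 0.032 0.034 0.036 0.04 ] y [0.029 0.052]
0.270 33 x [0.032 0.032 0.033 0.037 0.04 ] y [0.029 0.051]
0.282 5 x [0.034 0.035 0.035 0.036 0.036] y [0.028 0.051]
bar 1 49 [0.037 0.069 0.229]
bar -1 32 [ 0.036 -0.07   0.229]
g in rack [0.0377 0.03   0.3572] [ 1.2 -0.4 -0.6] [ 0.06 -0.15  0.02]
t 41.33 g [0.5698 0.3029 0.357 ] rpy [-3.141  0.     2.249] gap 0.0348 f 0.0
   [-0.78, -0.319, 0.143] [-0.0, 0.0, 0.06] rows>=2
   [-0.825, -0.168, 0.143] [-0.0, 0.0, 0.06] rows>=2
   [-0.842, -0.012, 0.143] [-0.0, 0.0, 0.06] rows>=2
   [-0.83, 0.145, 0.143] [-0.0, 0.0, 0.06] rows>=2
 -- at [ 0.666 -0.02   0.3  ]
   [-0.528, 0.042, 0.5] [0.0, -0.0, 0.047] rows>=2
   [-0.516, 0.12, 0.5] [0.0, -0.0, 0.047] rows>=2
 -- at [ 0.667 -0.126  0.2  ]
```

View pics/s5.png

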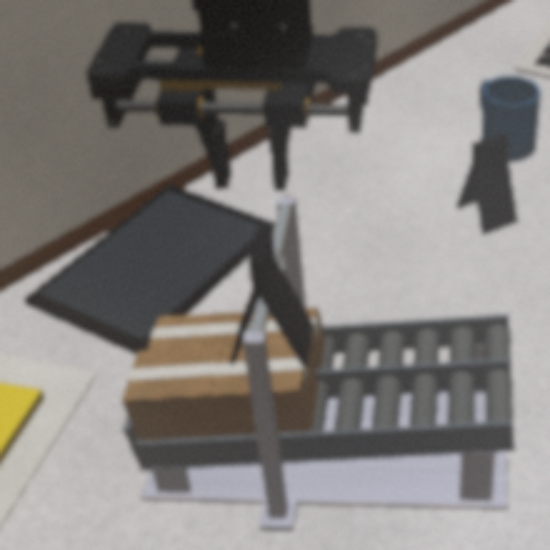

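The first marker hangs astride the bar (260-290,290 in the crop), released and upright.

Call:
apply_moves:
  steps: [-0.78,-0.32,0.1,0,0,0.06,-0.78,-0.32,0.1,0,0,0.06,-0.78,-0.32,0.1,0,0,0.06]

```text
time: 41.75
position: [0.5947, 0.2199, 0.5114]
orientation: [-3.142, 0.001, 2.057]
wrist_force: [-0.0, 1.0, 0.1]
finger_gap: 0.0346
finger_force: 0.0
```

Call:
apply_moves:
  steps: [-0.83,-0.17,0.1,0,0,0.06,-0.83,-0.17,0.1,0,0,0.06,-0.83,-0.17,0.1,0,0,0.06]
  jaw: 0.7

```text
time: 42.12
position: [0.6181, 0.1401, 0.5017]
orientation: [3.141, -0.0, 1.871]
wrist_force: [0.1, 0.2, -0.2]
finger_gap: 0.0562
finger_force: 0.0
```

Call:
apply_moves:
  steps: [-0.84,-0.01,0.14,0,0,0.06,-0.84,-0.01,0.14,0,0,0.06,-0.84,-0.01,0.14,0,0,0.06]

```text
time: 42.5
position: [0.6418, 0.0604, 0.4878]
orientation: [3.141, -0.001, 1.684]
wrist_force: [-0.2, 0.8, 0.2]
finger_gap: 0.0608
finger_force: 0.0
```

Call:
apply_moves:
  steps: [-0.83,0.14,0.2,0,0,0.06,-0.83,0.14,0.2,0,0,0.06,-0.83,0.14,0.2,0,0,0.06]

```text
time: 42.88
position: [0.6651, -0.0203, 0.4677]
orientation: [3.141, -0.001, 1.496]
wrist_force: [-1.0, 0.0, 0.1]
finger_gap: 0.0607
finger_force: 0.0
```

Call:
apply_moves:
  steps: [-0.53,0.04,0.5,0,0,0.047,-0.53,0.04,0.5,0,0,0.047,-0.53,0.04,0.5,0,0,0.047]

```text
time: 43.25
position: [0.6648, -0.0716, 0.4184]
orientation: [3.141, -0.002, 1.351]
wrist_force: [0.0, -0.1, 0.6]
finger_gap: 0.0609
finger_force: 0.0
```

Call:
apply_moves:
  steps: [-0.52,0.12,0.5,0,0,0.047,-0.52,0.12,0.5,0,0,0.047,-0.52,0.12,0.5,0,0,0.047,-0.52,0.12,0.5,0,0,0.047]

```text
time: 43.75
position: [0.6657, -0.1242, 0.3701]
orientation: [3.139, -0.003, 1.203]
wrist_force: [0.0, -0.1, 0.1]
finger_gap: 0.0611
finger_force: 0.0
```

```bash
python3 - <<'E'
from look import *
look("wrist",lo=.095,hi=.125,box=(.6,.75,-.2,0.1),band=.02); queue()
plan([((.667,-.126,.104),np.radians(67.5))])
E
```

```text
wrist [285. 222.] 1116 top 0.112 c [ 666.2 -127.6] size [44. 12.] long 70.5
wide 647 x [0.008 0.114 0.163] y [0.002 0.061] z 0.06
narrow 707 x [0.008 0.09  0.163] y [-0.056 -0.012] z 0.045
t 43.85 g [ 0.6661 -0.1248  0.2057] rpy [ 3.139e+00 -2.000e-03  1.202e+00] gap 0.0607 f 0.0
   [-0.004, 0.007, 0.509] [0.0, -0.0, 0.004] rows>=1
   [-0.003, 0.008, 0.509] [0.0, -0.0, 0.004] rows>=1
 -- at [ 0.667 -0.126  0.104]
```

Call:
apply_moves:
  steps: [-0.01,0.01,0.5,0,0,0,-0.01,0.01,0.5,0,0,0]

```text
time: 44.1
position: [0.6648, -0.1275, 0.3154]
orientation: [-3.137, 0.0, 1.201]
wrist_force: [0.2, -0.3, -0.1]
finger_gap: 0.0607
finger_force: 0.0
```

Call:
apply_moves:
  steps: [-0.01,0.01,0.4,0,0,0,-0.01,0.01,0.5,0,0,0,-0.01,0.01,0.5,0,0,0,-0.01,0.01,0.5,0,0,0]

```text
time: 44.6
position: [0.667, -0.1292, 0.2704]
orientation: [3.138, -0.002, 1.199]
wrist_force: [-0.1, -0.6, 0.5]
finger_gap: 0.0608
finger_force: 0.0
```

Call:
apply_moves:
  steps: [0,0,0,0,0,0,0,0,0,0,0,0,0,0,0,0,0,0,0,0,0,0,0,0,0,0,0,0,0,0,0,0,0,0,0,0]
  jaw: 0
  squeeze: 20

```text
time: 45.35
position: [0.6664, -0.1293, 0.2682]
orientation: [3.141, -0.001, 1.199]
wrist_force: [0.2, 0.9, 0.5]
finger_gap: 0.0119
finger_force: 20.0
```

Call:
apply_moves:
  steps: [0,0,-0.5,0,0,0,0,0,-0.9,0,0,0,0,0,-0.9,0,0,0]

```text
time: 45.72
position: [0.667, -0.1292, 0.3621]
orientation: [3.135, -0.002, 1.199]
wrist_force: [1.9, 0.5, -0.7]
finger_gap: 0.0118
finger_force: 20.0
```

Call:
apply_moves:
  steps: [0,0,-0.5,0,0,0,0,0,-0.9,0,0,0,0,0,-0.9,0,0,0,0,0,-0.9,0,0,0]

```text
time: 46.22
position: [0.6661, -0.1295, 0.4465]
orientation: [-3.141, -0.0, 1.199]
wrist_force: [-0.1, -0.7, -1.7]
finger_gap: 0.0117
finger_force: 20.0
```

```bash
python3 - <<'E'
from look import *
plan([(C+RK.apply([.0375,-.037,.36]),YR+np.pi/2)])
E
```

```text
t 46.23 g [ 0.6659 -0.1294  0.2825] rpy [-3.141 -0.     1.199] gap 0.0117 f 20.0
   [0.836, -0.472, -0.193] [-0.0, -0.0, -0.083] rows>=2
   [0.929, -0.241, -0.193] [-0.0, -0.0, -0.083] rows>=2
   [0.96, 0.007, -0.194] [-0.0, -0.0, -0.083] rows>=2
   [0.925, 0.255, -0.194] [-0.0, -0.0, -0.083] rows>=2
 -- at [0.611 0.25  0.36 ]
```

Call:
apply_moves:
  steps: [0.84,-0.47,-0.26,0,0,-0.083,0.84,-0.47,-0.26,0,0,-0.083,0.84,-0.47,-0.26,0,0,-0.083]

```text
time: 46.6
position: [0.6524, -0.0298, 0.4744]
orientation: [3.14, -0.002, 1.466]
wrist_force: [0.8, 0.1, -1.7]
finger_gap: 0.0119
finger_force: 20.0
```

Call:
apply_moves:
  steps: [0.93,-0.24,-0.26,0,0,-0.083,0.93,-0.24,-0.26,0,0,-0.083,0.93,-0.24,-0.26,0,0,-0.083]

```text
time: 46.98
position: [0.6387, 0.064, 0.5003]
orientation: [3.14, -0.001, 1.725]
wrist_force: [-0.3, -1.0, -1.3]
finger_gap: 0.012
finger_force: 20.0
```

Call:
apply_moves:
  steps: [0.96,0.01,-0.26,0,0,-0.083,0.96,0.01,-0.26,0,0,-0.083,0.96,0.01,-0.26,0,0,-0.083]

```text
time: 47.35
position: [0.6254, 0.1581, 0.5259]
orientation: [3.14, -0.001, 1.984]
wrist_force: [-0.3, 0.1, -1.2]
finger_gap: 0.0115
finger_force: 20.0
```

Call:
apply_moves:
  steps: [0.92,0.25,0,0,0,-0.083,0.92,0.25,0,0,0,-0.083,0.92,0.25,0,0,0,-0.083,0.92,0.25,0,0,0,-0.083,0.92,0.25,0,0,0,-0.083]

```text
time: 47.98
position: [0.6131, 0.2482, 0.5259]
orientation: [3.141, 0.001, 2.238]
wrist_force: [0.3, 0.3, -0.2]
finger_gap: 0.0119
finger_force: 20.0
```

```bash
python3 - <<'E'
from look import *
plan([(C+RK.apply([.0375,-.038,.268]),YR+np.pi/2)])
E
```

```text
t 47.98 g [0.6133 0.2481 0.3619] rpy [3.141e+00 1.000e-03 2.238e+00] gap 0.0119 f 20.0
   [0.019, 0.0, 0.939] [0.0, 0.0, -0.002] rows>=2
 -- at [0.612 0.25  0.268]
```

Call:
apply_moves:
  steps: [0.02,0,0.3,0,0,-0.002,0.02,0,0.6,0,0,-0.002,0.02,0,0.8,0,0,-0.002,0.02,0,0.87,0,0,-0.002,0.02,0,0.92,0,0,-0.002,0.02,0,0.92,0,0,-0.002]

```text
time: 48.72
position: [0.611, 0.2518, 0.4348]
orientation: [3.14, 0.001, 2.248]
wrist_force: [-0.9, 0.1, -1.0]
finger_gap: 0.0118
finger_force: 20.0
```

```bash
python3 - <<'E'
from mk import *
mk(-.037)
f=robot.grab_frame("side"); cv2.imwrite("pics/s6.png",cv2.resize(f["color"][120:340,100:320,::-1],None,fx=2.5,fy=2.5))
E
```

```text
0.186 29 x [0.01  0.011 0.012 0.013 0.035] y [-0.046 -0.01 ]
0.198 32 x [0.014 0.016 0.017 0.017 0.019] y [-0.047 -0.01 ]
0.210 39 x [0.018 0.02  0.021 0.022 0.023] y [-0.047 -0.01 ]
0.222 39 x [0.023 0.024 0.025 0.026 0.028] y [-0.047 -0.011]
0.234 37 x [0.028 0.029 0.03  0.031 0.032] y [-0.051 -0.011]
0.246 18 x [0.032 0.032 0.033 0.033 0.035] y [-0.036 -0.01 ]
0.258 49 x [0.025 0.03  0.034 0.043 0.052] y [-0.027 -0.012]
0.270 59 x [0.024 0.031 0.035 0.041 0.05 ] y [-0.028  0.005]
0.282 101 x [0.025 0.034 0.038 0.043 0.051] y [-0.049 -0.011]
bar 1 49 [0.037 0.07  0.229]
bar -1 1 [ 0.028 -0.058  0.228]
g in rack [ 0.0385 -0.0357  0.271 ] [ 0.5 -0.   0. ] [-0.   -0.16  0.  ]
```

View pics/s6.png

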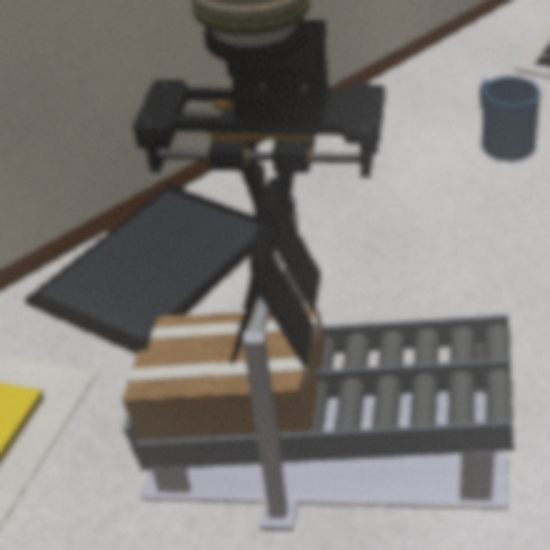

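The second marker straddles the bar and lines up with the first. I'll lower it the last 3–4 mm and release it.

Call:
apply_moves:
  steps: [-0.01,-0.01,0.03,0,0,0,-0.01,-0.01,0.03,0,0,0,-0.01,-0.01,0.03,0,0,0]

```text
time: 49.2
position: [0.6109, 0.2509, 0.4318]
orientation: [3.138, 0.001, 2.249]
wrist_force: [4.6, 3.3, 1.1]
finger_gap: 0.012
finger_force: 20.0
```

Call:
apply_moves:
  steps: [0,0,0,0,0,0,0,0,0,0,0,0,0,0,0,0,0,0,0,0,0,0,0,0]
  jaw: 0.4

```text
time: 49.7
position: [0.6107, 0.2505, 0.4312]
orientation: [3.141, 0.001, 2.249]
wrist_force: [0.5, 0.0, 0.2]
finger_gap: 0.0337
finger_force: 0.0
```

Call:
apply_moves:
  steps: [0,0,-0.5,0,0,0,0,0,-0.9,0,0,0,0,0,-0.9,0,0,0,0,0,-0.9,0,0,0]

```text
time: 50.2
position: [0.6106, 0.2505, 0.5207]
orientation: [3.141, 0.001, 2.249]
wrist_force: [-0.4, -0.1, -0.8]
finger_gap: 0.0346
finger_force: 0.0
```

Call:
apply_moves:
  steps: [-0.9,0,-0.3,0,0,0,-0.9,0,-0.3,0,0,0,-0.9,0,-0.3,0,0,0]

```text
time: 50.58
position: [0.6688, 0.1776, 0.55]
orientation: [-3.141, 0.001, 2.244]
wrist_force: [0.4, 0.2, -0.1]
finger_gap: 0.035
finger_force: 0.0
```

Call:
apply_moves:
  steps: [-0.9,0,0,0,0,0,-0.9,0,0,0,0,0,-0.9,0,0,0,0,0]

```text
time: 50.95
position: [0.7245, 0.1091, 0.5492]
orientation: [-3.141, -0.001, 2.247]
wrist_force: [-0.4, 0.8, 0.7]
finger_gap: 0.0348
finger_force: 0.0
```

Call:
apply_moves:
  steps: [-0.9,0,0,0,0,0,-0.9,0,0,0,0,0,-0.9,0,0,0,0,0,-0.9,0,0,0,0,0]

```text
time: 51.45
position: [0.7794, 0.0424, 0.5511]
orientation: [3.14, -0.001, 2.252]
wrist_force: [-0.7, 0.5, 0.2]
finger_gap: 0.0349
finger_force: 0.0
```

```bash
python3 - <<'E'
from mk import *
queue()
f=robot.grab_frame("top"); P,ok=cloud(f); q=((P-C)@RK.as_matrix())
for n,y in(("wide",.0295),("narrow",-.037)):
    a=q[ok&(abs(q[...,0]-.038)<.03)&(abs(q[...,1]-y)<.033)&(q[...,2]>.253)&(q[...,2]<.3)]; print(n,len(a),"ztop",a[:,2].mean().round(3),"xy",a[:,:2].mean(0).round(3),"y",np.percentile(a[:,1],[2,98]).round(3))
f=robot.grab_frame("side"); cv2.imwrite("pics/s7.png",f["color"][...,::-1])
E
```

```text
wide 645 x [0.008 0.114 0.163] y [0.002 0.061] z 0.06
narrow 431 x [0.008 0.12  0.164] y [-0.056 -0.012] z 0.045
wide 110 ztop 0.273 xy [0.038 0.029] y [0.007 0.05 ]
narrow 104 ztop 0.273 xy [ 0.038 -0.035] y [-0.056 -0.014]
```

View pics/s7.png

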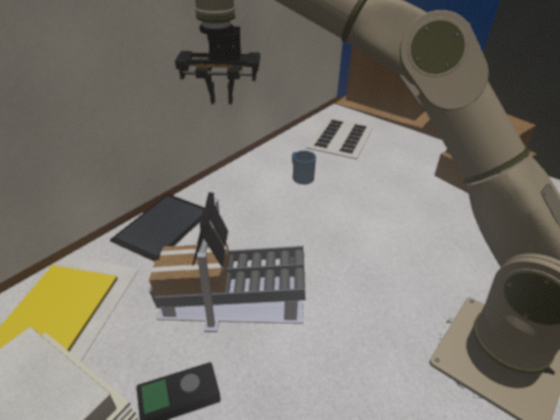

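Both markers hang over their lanes: the fin tops are at 0.273 m and their y positions are 0.029 and -0.035, within 2 mm of the lane centres. The cartons are closed up to the stop and the arm is clear, so I'm handing in.

```bash
python3 -c "
from station import robot
print(robot.finish_job())"
```

```text
the job is handed in; nothing more can be done
None
```

Job handed in at about 52 s, with no verdict returned: two large cartons are queued in the wide lane, two small in the narrow lane, one marker hangs over each lane, and the mug and meter were left alone.

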